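# Bring the specimen cases out of the dust-proof box onto the carrier plate

## Robot

A 6-joint arm with a two-finger parallel gripper is mounted at the origin on the work surface. World frame = base frame: x ahead of the robot, y to its left, z up, the work surface at z = 0. Lengths are in mm, angles in rad, forces in N, time in s.
With the tool pointing down it reaches from about 300 to 850 mm from the base axis. Payload 5.4 kg.
Tool frame: the origin (TCP) lies on the centre line of the jaws, within the pads' length; the fingertips stand arm.tcp_to_tips ahead of it and the grasp point (between the pads) is the TCP (arm.tcp_to_tips is the distance from the TCP to the fingertips, in mm); z points along the fingers, y is the line along which they close (so a half turn about z gives the same grasp; the last joint's range is limited). The gripper opens to 85 mm and grips with 20 to 120 N. Pads are 22 mm wide; open, the fingers measure 114 mm over their backs; the gripper's body (76 mm by 85 mm) begins 54 mm behind the grasp point. The pads swing forward as they close: fully open they stand 13 mm farther back than shut.
Start: joints at [0.943, 0.158, 1.597, -0, 1.386, -0.21], TCP at [233.314, 525.52, 250.299] pointing down, gripper open.
Joint ranges: [-2.91, 2.91], [-0.94, 2.29], [0.18, 2.7], [-1.29, 4.43], [0.17, 2.64], [-3, 3]. Speed limits (rad/s): [2.57, 2.57, 3.14, 3.14, 3.14, 3.14].

## Interface

Orientations are given as a unit quaternion [x, y, z, w].
In Python, from plant import status, optics, arm, finder gives the robot as it stands.
- The arm moves only by the tool carry_out, never from a script. Its argument "targets" is a list of rows, each an object with "angular": the turn, a rotation vector about the tool's x, y, z each as a share of 5 degrees, from -1 to 1, a list of three; "travel": the shift along the tool's x, y, z each as a share of 0.04 m, from -1 to 1, a list of three; "grip": the opening, from -1 (shut) to 1 (fully open). A call has 1 to 12 rows; each row shifts and turns the commanded pose from where the row before left it, along the tool's axes as they then stand; what a row does not reach is not made up. A row lasts 1/12 s, in which the tool goes at most 41.7 mm and 7.16 degrees, less where a joint would pass 70% of its speed; a pose out of reach is approached as far as the arm can. A call with a number of a shift or a turn outside -1 to 1 is refused whole. A call with a gripper value outside its range is refused whole. The fingers move at their own pace and stop on an object; "force" is the grip in N (left out, the last holds). Time passes only in rows, so rows that do not move let the fingers close. It gives the time, the measured TCP pose, the force, the opening and the grip force at its end, in the units of the state.
- status.get_state(): the state, without advancing time (a new reading comes with each control period).
- optics.capture(name): name is "scene" or "top" or "wrist"; returns a dict with "pixels" (480x640x3 uint8, blue, green, red), "camera_matrix" (3x3 intrinsics, pixels), "k1" (the pictures are not rectified: a ray, as slopes to the right and down, at radius r is drawn at 1 + k1 r^2 times it, then the intrinsics apply), "rvec" (rotation vector, rad) and "tvec" (3), from world to camera coordinates, as OpenCV has them. Camera axes: x right, y down, z forward; pixel columns grow to the right and rows downward; lengths in mm; the calibration is good to about 2 mm. A picture is of the moment at which its call begins. There is no depth.
- arm.job_done(): hands the job in; it is judged then, once.
Trained networks look in a picture, given as the dict that the camera call returned (one of the last four; its "shot" number tells which), for a name from the list of things; names that differ only in an ending like _2 or _b are one class to them, and where a whole thing is asked for, a point or a joint stands for the part that bears it (a point fixed in the world has none). Each returns a list of dicts, best first, with "confidence" (0 to 1); they miss things now and then, are a little off and sometimes report something else, mostly with a low value. They report only what shows in the picture. A call takes as long as a camera call.
- finder.boxes_of(picture, name): "at" ([column, row] in pixels, amid what is visible of it).
- finder.place_of(picture, name): "at" ([column, row] in pixels: a listed point, or the origin of a listed thing).
The state is a dict: "time": time; "joint_positions": joint angles; "qvel": joint speeds; "tau": joint torques, N m; "tool_pos": TCP position; "tool_rot": TCP orientation; "contact_force": force on the tool from outside, world axes, zero at the start; "moment": the same for the moment, N m; "gripper_width": opening from 0.0 (shut) to 1.0 (fully open); "grasp_force": force on a finger pad.
Only numpy, scipy, OpenCV 4.12 (cv2) and the standard library are available. Lean on these libraries where they do the work, as an engineer would, in place of code of your own. Each camera call takes 0.05 s, during which the arm holds its last target. There are 200 camera calls.

## Task

Lever up the clear cover of the box by putting the thin blade, not your fingers, under its lip, swing the cover open, take out every specimen case and stack them all squarely in one upright column on the middle of the round carrier plate. The plate, which is too wide to grip, must be pushed so that it stands centred between the four yellow corner marks; at the end the cover must be fully shut again, the blade back lying along its black mat, and the mouse, jar and glass dish left where they are.

Things in the scene. Friction and masses are not known exactly. Their poses are not given: they have to be found in the camera images.
- box: grey open box fixed to the bench, 170 (x) x 240 (y) x 50 mm high, walls and floor 5 mm; origin at the centre of its underside, local x points from the lip side to the hinge side, z up. A ledge, top at 42 mm, juts 16 mm out from the lip-side wall, leaving an 8 mm slot under the lip
- cover (a joint): clear cover, a 5 mm thick panel 240 mm wide on top of the box; angle in rad, 0 = shut, up to 1.85 = leaning back past upright. The hinge is stiff: the cover stays at whatever angle it is left
- cover_lip (a point): middle of the lower edge of the cover's black lip, 184 mm from the hinge line; the lip overhangs the lip-side wall by 14 mm, its underside 50 mm above the bench when shut; moves with the cover
- cover_hinge (a point): middle of the hinge line, 50 mm above the bench, on the box wall farthest from the lip; the line runs along the box's y
- case_a: closed white specimen case, a flat box 60 x 44 x 30 mm (x, y, z), about 90 g; origin at the centre of its underside, z up. Two to four such cases, all alike, stand upright in the box in a loose 2 x 2 pattern, long sides across the box from lip to hinge; absent ones read None
- case_b: closed white specimen case, a flat box 60 x 44 x 30 mm (x, y, z), about 90 g; origin at the centre of its underside, z up. Two to four such cases, all alike, stand upright in the box in a loose 2 x 2 pattern, long sides across the box from lip to hinge; absent ones read None
- case_c: closed white specimen case, a flat box 60 x 44 x 30 mm (x, y, z), about 90 g; origin at the centre of its underside, z up. Two to four such cases, all alike, stand upright in the box in a loose 2 x 2 pattern, long sides across the box from lip to hinge; absent ones read None
- case_d: closed white specimen case, a flat box 60 x 44 x 30 mm (x, y, z), about 90 g; origin at the centre of its underside, z up. Two to four such cases, all alike, stand upright in the box in a loose 2 x 2 pattern, long sides across the box from lip to hinge; absent ones read None
- blade: opening blade: black handle 110 x 18 x 18 mm with a flat steel blade 90 mm long, 20 mm wide and 3 mm thick level with the handle's underside; origin under the middle of the handle, x towards the blade's tip, z up
- blade_tip (a point): middle of the end of the steel blade, 145 mm ahead of the blade's origin, 1.5 mm above its underside
- mat: thin black rubber mat, 210 (x) x 60 (y) x 2 mm, fixed to the bench; origin at the centre of its underside. The blade lies on it along its x at the start
- plate: round aluminium carrier plate, 160 mm across, 22 mm thick with a dark flat top, 0.4 to 0.8 kg, loose on the bench; origin at the centre of its underside
- spot: place for the plate: four flat yellow corner marks on the bench enclosing a 182 mm square; origin at its centre on the bench
- mouse: black computer mouse 105 x 60 x 34 mm, bystander; origin under its centre
- jar: small amber jar 56 mm across, 85 mm tall, bystander; origin under its centre
- dish: shallow glass dish 90 mm across, bystander; origin under its centre

How it is judged:
By the outcome, as a careful person would: the job done as asked, in the order asked, and still so for the second after the job is handed in, with the robot touching nothing.
Of case_a, case_b, case_c, case_d only 2 to 4 are there at a start; the rules pass over those that are not, and their reading is None.
At some moment in a run one of blade may be knocked a few centimetres aside while the robot is not near it.
It also fails if it takes over 210 s, if anything falls off the work surface, if the arm or the gripper's body presses on something with over 40 N, if the wrist force passes 120 N, or if a joint passes its speed limit or range.

## Working session

There is one attempt and no reset: what is moved stays moved. The work goes in short steps, Python scripts to look and compute and a tool call to move; the robot and the scene stay as the last step left them, time stands still between calls to the robot, and variables do not carry over. Pictures are saved under pics/ and viewed, at most 14 in all, crops included, and the job is handed in when it is done.

Besides the shell and the picture viewer there is one more tool, called by a JSON object that holds its "fn" and its "kwargs", one argument or row to a line. carry_out: Moves the arm, as the interface text tells. Its arguments: {"type":"object","properties":{"targets":{"type":"array","items":{"type":"object","properties":{"angular":{"type":"array","items":{"type":"number","minimum":-1,"maximum":1}},"travel":{"type":"array","items":{"type":"number","minimum":-1,"maximum":1}},"grip":{"type":"number"}}}},"force":{"type":"number"}},"required":["targets"]}

```bash
ls; mkdir -p pics; cat > h.py <<'E'
import numpy as np, cv2
from scipy.spatial.transform import Rotation as R
from plant import status, optics, arm, finder
def ray(p,px):
    K=p["camera_matrix"];K=np.array(K);a,b=(px[0]-K[0,2])/K[0,0],(px[1]-K[1,2])/K[1,1]
    rd=np.hypot(a,b);r=rd
    for _ in range(20): r=rd/(1+p["k1"]*r*r)
    s=r/rd if rd>0 else 1
    M=cv2.Rodrigues(np.array(p["rvec"],float))[0];t=np.array(p["tvec"],float).ravel()
    return -M.T@t, M.T@np.array([a*s,b*s,1])
def atz(p,px,z):
    o,d=ray(p,px);return o+d*(z-o[2])/d[2]
def proj(p,X):
    M=cv2.Rodrigues(np.array(p["rvec"],float))[0];c=M@np.array(X,float)+np.array(p["tvec"],float).ravel()
    K=np.array(p["camera_matrix"]);u=c[:2]/c[2];u=u*(1+p["k1"]*(u@u))
    return K[:2,:2]@u+K[:2,2]
def save(p,n): cv2.imwrite("pics/"+n+".png",p["pixels"])
E
cat > a.py <<'E'
from h import *
s=status.get_state(); print({k:np.round(v,3).tolist() for k,v in s.items()}, arm.tcp_to_tips)
zs=dict(box=0,cover_lip=50,cover_hinge=50,case_a=5,blade=2,blade_tip=3.5,mat=0,plate=0,spot=0,mouse=0,jar=0,dish=0)
for c in("top","scene"):
    p=optics.capture(c);save(p,c+"0")
    print(c,"cam",np.round(ray(p,(320,240))[0]))
    for n,z in zs.items():
        print(n,[(np.round(r["at"]).tolist(),round(r["confidence"],2),np.round(atz(p,r["at"],z)[:2]).tolist()) for r in finder.place_of(p,n)[:5]])
E
python3 a.py
```

```text
pics
{'time': 0.0, 'joint_positions': [0.943, 0.159, 1.598, -0.0, 1.386, -0.21], 'qvel': [0.002, 0.001, -0.0, 0.002, -0.001, -0.001], 'tau': [0.001, -39.597, -33.144, -0.0, 0.008, -0.0], 'tool_pos': [232.974, 525.058, 249.296], 'tool_rot': [0.207, 0.978, -0.001, -0.0], 'contact_force': [-0.794, 0.011, -0.427], 'moment': [0.018, 0.023, -0.022], 'grasp_force': 0.0, 'gripper_width': 1.0} 19.0
top cam [ 349.   69. 1152.]
box [([230.0, 240.0], 0.87, [539.0, 281.0]), ([354.0, 279.0], 0.69, [438.0, -27.0])]
cover_lip [([269.0, 238.0], 0.62, [536.0, 178.0])]
cover_hinge [([192.0, 238.0], 0.84, [537.0, 363.0])]
case_a []
blade [([374.0, 281.0], 0.59, [432.0, -77.0])]
blade_tip [([313.0, 290.0], 0.76, [412.0, 73.0])]
mat [([356.0, 280.0], 0.74, [435.0, -31.0])]
plate [([373.0, 206.0], 0.75, [622.0, -81.0])]
spot [([194.0, 236.0], 0.48, [550.0, 370.0])]
mouse [([475.0, 316.0], 0.88, [343.0, -325.0])]
jar [([330.0, 164.0], 0.73, [734.0, 27.0]), ([354.0, 280.0], 0.3, [436.0, -28.0])]
dish [([168.0, 311.0], 0.78, [365.0, 429.0])]
scene cam [1617. -247.  928.]
box []
cover_lip []
cover_hinge []
case_a []
blade []
blade_tip []
mat []
plate []
spot []
mouse []
jar []
dish []
```

View pics/top0.png

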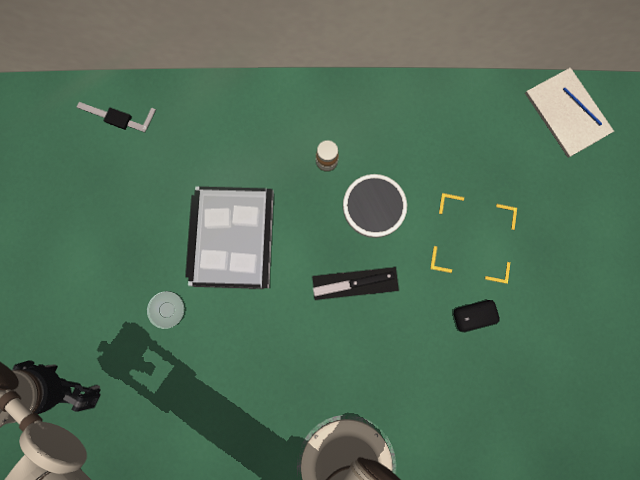

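View pics/scene0.png

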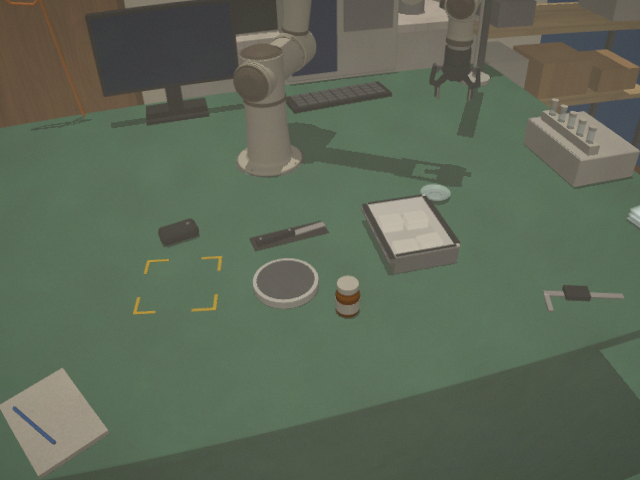

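The top view shows four cases under the clear cover. The lip is on the right side of the box (about 270,238), the plate is at (375,205), and the corner marks centre near (475,239). The blade lies on its mat at (355,283) with its tip to the left. Next I'll measure by segmentation.

```bash
cat > b.py <<'E'
from h import *
p=optics.capture("top");im=p["pixels"];hsv=cv2.cvtColor(im,cv2.COLOR_BGR2HSV)
def cnts(m,amin,roi):
    z=np.zeros_like(m);x0,x1,y0,y1=roi;z[y0:y1,x0:x1]=m[y0:y1,x0:x1]
    return [c for c in cv2.findContours(z,cv2.RETR_EXTERNAL,cv2.CHAIN_APPROX_NONE)[0] if cv2.contourArea(c)>amin]
notg=((1-((hsv[...,0]>60)&(hsv[...,0]<95)&(hsv[...,1]>70)))*255).astype(np.uint8)
def rect(c,z):
    w=np.array([atz(p,q[0],z)[:2] for q in c],np.float32);r=cv2.minAreaRect(w);return r
for c in cnts(notg,300,(330,420,165,245)):
    w=np.array([atz(p,q[0],22)[:2] for q in c],np.float32);print("plate",cv2.minEnclosingCircle(w),cv2.fitEllipse(w))
for c in cnts(notg,300,(300,410,255,310)): print("mat",rect(c,2))
for c in cnts(notg,300,(180,282,175,298)): print("box",rect(c,50),cv2.boxPoints(rect(c,50)))
y=cv2.inRange(hsv,(18,120,120),(35,255,255));print("spot",[rect(np.vstack(cnts(y,8,(420,530,180,300))),0)])
w=cv2.inRange(im,(215,215,215),(255,255,255))
g=cv2.resize(im[170:310,150:420],None,fx=3,fy=3,interpolation=cv2.INTER_CUBIC)[:600,:800];cv2.imwrite("pics/crop1.png",g)
for n in("case_a",): print([(r["at"],r["confidence"]) for r in finder.boxes_of(p,n)])
E
python3 b.py
```

```text
plate ((619.9791259765625, -81.0443344116211), 82.65145111083984) ((620.13818359375, -81.48544311523438), (159.67337036132812, 163.15042114257812), 68.7642593383789)
mat ((428.5890808105469, -28.559738159179688), (59.81737518310547, 211.46922302246094), 5.401021480560303)
box ((539.9667358398438, 271.94091796875), (199.99044799804688, 244.69053649902344), 87.75206756591797) [[413.79346 176.82147]
 [658.29565 167.22382]
 [666.14    367.06036]
 [421.63782 376.65802]]
spot [((539.2418212890625, -335.4654846191406), (199.0489501953125, 199.1664581298828), 78.214111328125)]
[([476.7, 316.2], 0.23)]
```

View pics/crop1.png

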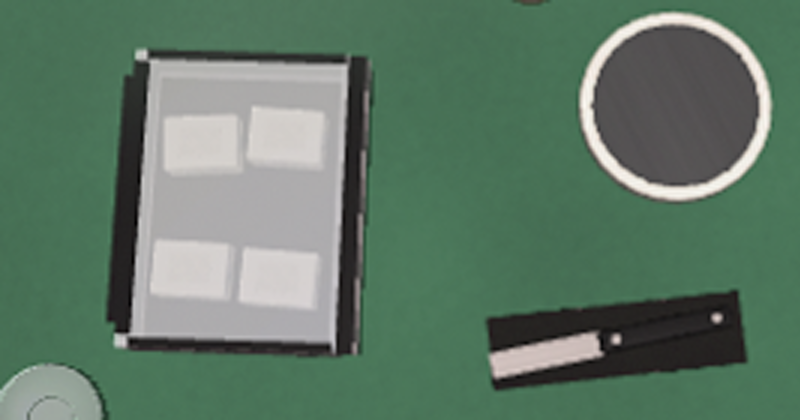

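```bash
cat >> h.py <<'E'
def plan(x,y,z,yaw):
    "share totals to reach pose: yaw=world angle (deg) of tool y, tool down; turn first, then travel"
    s=status.get_state();Rn=R.from_quat(s["tool_rot"]);a=np.radians(yaw)
    Y=np.array([np.cos(a),np.sin(a),0]);Z=np.array([0,0,-1.]);T=R.from_matrix(np.c_[np.cross(Y,Z),Y,Z])
    print("t",round(s["time"],2),"pos",np.round(s["tool_pos"],1),"F",np.round(s["contact_force"],1),"w",round(s["gripper_width"],3),"gf",round(s["grasp_force"],1),"tips",arm.tcp_to_tips)
    print("turn",np.round(np.degrees((Rn.inv()*T).as_rotvec())/5,2),"travel",np.round(T.inv().apply(np.array([x,y,z])-s["tool_pos"])/40,2))
E
```

{"fn": "carry_out", "kwargs": {
  "targets": [
    {"angular":[0,0,1],"travel":[0,0,0],"grip":-0.06},
    {"angular":[0,0,1],"travel":[0,0,0],"grip":-0.06},
    {"angular":[0,0,1],"travel":[0,0,0],"grip":-0.06},
    {"angular":[0,0,1],"travel":[0,0,0],"grip":-0.06},
    {"angular":[0,0,1],"travel":[0,0,0],"grip":-0.06},
    {"angular":[0,0,1],"travel":[0,0,0],"grip":-0.06},
    {"angular":[0,0,1],"travel":[0,0,0],"grip":-0.06},
    {"angular":[0,0,1],"travel":[0,0,0],"grip":-0.06},
    {"angular":[0,0,1],"travel":[0,0,0],"grip":-0.06},
    {"angular":[0,0,1],"travel":[0,0,0],"grip":-0.06},
    {"angular":[0,0,1],"travel":[0,0,0],"grip":-0.06},
    {"angular":[0,0,1],"travel":[0,0,0],"grip":-0.06}
  ]
}}

```text
time: 2.4
tool_pos: [233.3, 525.5, 250.3]
tool_rot: [0.67, 0.742, -0.0, -0.0]
contact_force: [-0.3, -0.9, -0.5]
gripper_width: 0.469
grasp_force: 0.0
```

{"fn": "carry_out", "kwargs": {
  "targets": [
    {"angular":[0,0,1],"travel":[0,0,0],"grip":-0.06},
    {"angular":[0,0,1],"travel":[0,0,0],"grip":-0.06},
    {"angular":[0,0,1],"travel":[0,0,0],"grip":-0.06},
    {"angular":[0,0,1],"travel":[0,0,0],"grip":-0.06},
    {"angular":[0,0,0.74],"travel":[0,0,0],"grip":-0.06},
    {"angular":[0,0,0],"travel":[-0.5,0.77,0],"grip":-0.06},
    {"angular":[0,0,0],"travel":[-0.5,0.77,0],"grip":-0.06},
    {"angular":[0,0,0],"travel":[-0.5,0.77,0],"grip":-0.06},
    {"angular":[0,0,0],"travel":[-0.5,0.77,0],"grip":-0.06},
    {"angular":[0,0,0],"travel":[-0.5,0.77,0],"grip":-0.06},
    {"angular":[0,0,0],"travel":[-0.5,0.77,0],"grip":-0.06},
    {"angular":[0,0,0],"travel":[-0.5,0.77,0],"grip":-0.06}
  ]
}}

```text
time: 3.4
tool_pos: [397.2, 325.3, 250.5]
tool_rot: [0.807, 0.59, 0.0, 0.0]
contact_force: [0.1, 0.5, -0.6]
gripper_width: 0.47
grasp_force: 0.0
```

{"fn": "carry_out", "kwargs": {
  "targets": [
    {"angular":[0,0,0],"travel":[-0.5,0.77,0],"grip":-0.06},
    {"angular":[0,0,0],"travel":[-0.5,0.77,0],"grip":-0.06},
    {"angular":[0,0,0],"travel":[-0.5,0.77,0],"grip":-0.06},
    {"angular":[0,0,0],"travel":[-0.5,0.77,0],"grip":-0.06},
    {"angular":[0,0,0],"travel":[-0.5,0.77,0],"grip":-0.06},
    {"angular":[0,0,0],"travel":[-0.5,0.77,0],"grip":-0.06},
    {"angular":[0,0,0],"travel":[-0.5,0.77,0],"grip":-0.06},
    {"angular":[0,0,0],"travel":[-0.5,0.77,0],"grip":-0.06},
    {"angular":[0,0,0],"travel":[-0.5,0.77,0],"grip":-0.06},
    {"angular":[0,0,0],"travel":[-0.5,0.77,0],"grip":-0.06},
    {"angular":[0,0,0],"travel":[-0.5,0.77,0],"grip":-0.06},
    {"angular":[0,0,0],"travel":[0,0,0],"grip":-0.06}
  ]
}}

```text
time: 4.4
tool_pos: [655.2, 8.6, 249.4]
tool_rot: [0.809, 0.588, -0.0, 0.001]
contact_force: [1.1, 0.0, -0.1]
gripper_width: 0.47
grasp_force: 0.0
```

```bash
python3 - <<'E'
from h import *
plan(650,14,29,-17.6)
p=optics.capture("wrist");save(p,"w1");print(np.round(ray(p,(320,240)),2))
for n,z in(("plate",0),("jar",0),("blade",2),("blade_tip",3.5),("mat",0)):
    print(n,[(np.round(r["at"]).tolist(),round(r["confidence"],2),np.round(atz(p,r["at"],z)[:2]).tolist()) for r in finder.place_of(p,n)[:3]])
E
```

```text
t 4.4 pos [655.2   8.6 249.4] F [ 1.1  0.  -0.1] w 0.47 gf 0.0 tips 19.0
turn [ 0.02  0.02 -0.07] travel [ 0.09 -0.17  5.51]
[[ 6.8056e+02  8.6820e+01  3.7343e+02]
 [-9.0000e-02 -3.2000e-01 -9.4000e-01]]
plate [([311.0, 288.0], 0.96, [622.0, -86.0])]
jar [([394.0, 131.0], 0.67, [740.0, 37.0])]
blade [([136.0, 328.0], 0.8, [438.0, -72.0])]
blade_tip [([36.0, 212.0], 0.67, [406.0, 69.0])]
mat [([400.0, 132.0], 0.56, [744.0, 35.0])]
```

{"fn": "carry_out", "kwargs": {
  "targets": [
    {"angular":[0,0,0],"travel":[0.1,-0.17,0.8],"grip":-0.06},
    {"travel":[0,0,0.9],"angular":[0,0,0],"grip":-0.06},
    {"travel":[0,0,0.9],"angular":[0,0,0],"grip":-0.06},
    {"travel":[0,0,0.9],"angular":[0,0,0],"grip":-0.06},
    {"travel":[0,0,0.9],"angular":[0,0,0],"grip":-0.06},
    {"travel":[0,0,0.7],"angular":[0,0,0],"grip":-0.06},
    {"travel":[0,0,0.45],"angular":[0,0,0],"grip":-0.06},
    {"travel":[0,0,0],"angular":[0,0,0],"grip":-0.06},
    {"travel":[-0.2,0,0],"angular":[0,0,0],"grip":-0.06},
    {"travel":[-0.2,0,0],"angular":[0,0,0],"grip":-0.06},
    {"travel":[-0.3,0,0],"angular":[0,0,0],"grip":-0.06},
    {"travel":[-0.3,0,0],"angular":[0,0,0],"grip":-0.06}
  ]
}}

```text
time: 5.7
tool_pos: [636.6, -18.7, 30.8]
tool_rot: [0.807, 0.59, 0.002, 0.001]
contact_force: [1.4, 3.1, 1.8]
gripper_width: 0.47
grasp_force: 2.1
```

{"fn": "carry_out", "kwargs": {
  "targets": [
    {"travel":[-0.3,0,0],"angular":[0,0,0],"grip":-0.06},
    {"travel":[-0.3,0,0],"angular":[0,0,0],"grip":-0.06},
    {"travel":[-0.3,0,0],"angular":[0,0,0],"grip":-0.06},
    {"travel":[-0.3,0,0],"angular":[0,0,0],"grip":-0.06},
    {"travel":[-0.3,0,0],"angular":[0,0,0],"grip":-0.06},
    {"travel":[-0.3,0,0],"angular":[0,0,0],"grip":-0.06},
    {"travel":[-0.3,0,0],"angular":[0,0,0],"grip":-0.06},
    {"travel":[-0.3,0,0],"angular":[0,0,0],"grip":-0.06},
    {"travel":[-0.3,0,0],"angular":[0,0,0],"grip":-0.06},
    {"travel":[-0.3,0,0],"angular":[0,0,0],"grip":-0.06},
    {"travel":[-0.3,0,0],"angular":[0,0,0],"grip":-0.06},
    {"travel":[-0.3,0,0],"angular":[0,0,0],"grip":-0.06}
  ]
}}

```text
time: 6.7
tool_pos: [592.2, -156.0, 30.1]
tool_rot: [0.807, 0.59, 0.001, 0.001]
contact_force: [1.7, 6.7, 5.6]
gripper_width: 0.469
grasp_force: 3.5
```

{"fn": "carry_out", "kwargs": {
  "targets": [
    {"travel":[-0.3,0,0],"angular":[0,0,0],"grip":-0.06},
    {"travel":[-0.3,0,0],"angular":[0,0,0],"grip":-0.06},
    {"travel":[-0.3,0,0],"angular":[0,0,0],"grip":-0.06},
    {"travel":[-0.3,0,0],"angular":[0,0,0],"grip":-0.06},
    {"travel":[-0.2,0,0],"angular":[0,0,0],"grip":-0.06},
    {"travel":[-0.15,0,0],"angular":[0,0,0],"grip":-0.06},
    {"travel":[-0.1,0,0],"angular":[0,0,0],"grip":-0.06},
    {"travel":[0,0,0],"angular":[0,0,0],"grip":-0.06}
  ]
}}

```text
time: 7.37
tool_pos: [571.3, -219.3, 29.1]
tool_rot: [0.808, 0.59, 0.0, 0.0]
contact_force: [2.3, 1.0, 0.4]
gripper_width: 0.47
grasp_force: 0.7
```

```bash
cat > m.py <<'E'
from h import *
p=optics.capture("top");im=p["pixels"];hsv=cv2.cvtColor(im,cv2.COLOR_BGR2HSV)
def fit():
    y=cv2.inRange(hsv,(18,120,120),(35,255,255));y[:180]=0;y[300:]=0;y[:,:420]=0;y[:,530:]=0
    w=np.array([atz(p,q[0],0)[:2] for q in cv2.findNonZero(y)],np.float32);print("spot",np.round(cv2.minAreaRect(w),1).tolist() if 0 else cv2.minAreaRect(w))
    # white ring of plate: low saturation & bright
    m=cv2.inRange(hsv,(0,0,150),(180,60,255));m[:150]=0;m[310:]=0;m[:,:335]=0;m[:,535:]=0
    c=max(cv2.findContours(m,cv2.RETR_EXTERNAL,cv2.CHAIN_APPROX_NONE)[0],key=cv2.contourArea)
    w=np.array([atz(p,q[0],22)[:2] for q in c]);
    from scipy.optimize import least_squares
    c0=w.mean(0)
    r=least_squares(lambda v:np.hypot(*(w-v).T)-80.5,c0,loss="soft_l1",f_scale=1)
    print("plate",np.round(r.x,1),"rms",np.sqrt(np.mean(r.fun**2)),len(w))
fit()
cv2.imwrite("pics/m.png",cv2.resize(im[160:320,330:540],None,fx=3,fy=3))
plan(566,-251,27,-17.6)
E
python3 m.py
```

```text
spot ((523.3153686523438, -410.43609619140625), (57.55894088745117, 200.94268798828125), 74.21263885498047)
plate [ 487.5 -247.6] rms 36.961817718877484 390
t 7.42 pos [ 571.2 -219.1   28.7] F [ 0.5 -0.1 -0.1] w 0.472 gf 0.2 tips 19.0
turn [ 0.01  0.01 -0.02] travel [-0.8   0.12  0.04]
```

View pics/m.png

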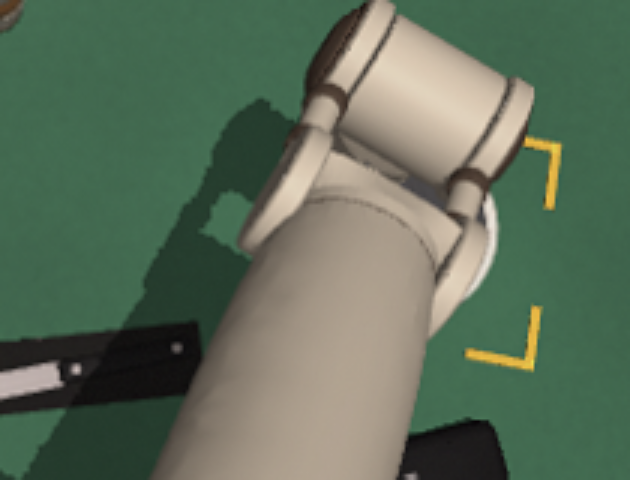

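```bash
cat > m2.py <<'E'
from h import *
from scipy.optimize import least_squares
p=optics.capture("scene");im=p["pixels"];hsv=cv2.cvtColor(im,cv2.COLOR_BGR2HSV)
y=cv2.inRange(hsv,(18,110,100),(35,255,255));y[:245]=0;y[325:]=0;y[:,:120]=0;y[:,235:]=0
w=np.array([atz(p,q[0],0)[:2] for q in cv2.findNonZero(y)],np.float32);print("spot",cv2.minAreaRect(w))
m=cv2.inRange(hsv,(0,0,125),(180,70,255));m[:225]=0;m[330:]=0;m[:,:120]=0;m[:,330:]=0
# top outer edge of ring: plate top dark disc radius ~? fit the dark disc+ring contour
c=max(cv2.findContours(m,cv2.RETR_EXTERNAL,cv2.CHAIN_APPROX_NONE)[0],key=cv2.contourArea)
d=finder.place_of(p,"plate")[:1];print([(r["at"],atz(p,r["at"],0)) for r in d])
q=c[:,0,:];up=q[:,1]<q[:,1].mean()
w=np.array([atz(p,a,22)[:2] for a in q[up]])
r=least_squares(lambda v:np.hypot(*(w-v).T)-80,w.mean(0)-[-20,0],loss="soft_l1",f_scale=1);print("plate",r.x.round(1),np.median(np.abs(r.fun)),len(w),c[:,0].min(0),c[:,0].max(0))
cv2.imwrite("pics/s.png",cv2.resize(im[215:335,100:360],None,fx=3,fy=3))
E
python3 m2.py
```

```text
spot ((538.6170654296875, -336.0483703613281), (198.56201171875, 199.1503143310547), 78.24405670166016)
[]
plate [ 549.9 -303.7] 3.0288002402025214 120 [159 255] [213 303]
```

View pics/s.png

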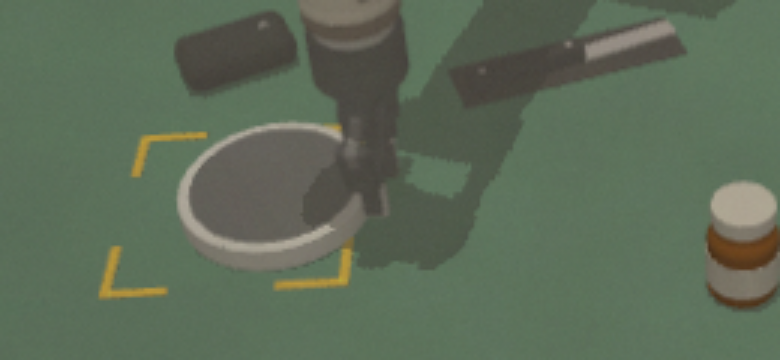

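{"fn": "carry_out", "kwargs": {
  "targets": [
    {"travel":[-0.2,0.02,0],"angular":[0,0,0],"grip":-0.06},
    {"travel":[-0.2,0.03,0],"angular":[0,0,0],"grip":-0.06},
    {"travel":[-0.2,0.02,0],"angular":[0,0,0],"grip":-0.06},
    {"travel":[-0.1,0.01,0],"angular":[0,0,0],"grip":-0.06},
    {"travel":[0,0,0],"angular":[0,0,0],"grip":-0.06}
  ]
}}

```text
time: 7.93
tool_pos: [565.5, -247.0, 28.0]
tool_rot: [0.807, 0.59, -0.0, 0.0]
contact_force: [0.4, 0.3, -0.1]
gripper_width: 0.469
grasp_force: 0.0
```

{"fn": "carry_out", "kwargs": {
  "targets": [
    {"travel":[0.5,0,0],"angular":[0,0,0],"grip":-0.06},
    {"travel":[1,0,0],"angular":[0,0,0],"grip":-0.06},
    {"travel":[1,0,-0.5],"angular":[0,0,0],"grip":-0.06},
    {"travel":[1,0,-0.5],"angular":[0,0,0],"grip":-0.06},
    {"travel":[1,0,-0.5],"angular":[0,0,0],"grip":-0.06},
    {"travel":[1,0,-0.5],"angular":[0,0,0],"grip":-0.06},
    {"travel":[0.3,0,0],"angular":[0,0,0],"grip":-0.06},
    {"travel":[0,0,0],"angular":[0,0,0],"grip":-0.06}
  ]
}}

```text
time: 8.6
tool_pos: [634.8, -32.4, 104.5]
tool_rot: [0.806, 0.592, 0.001, 0.002]
contact_force: [-0.7, -1.0, -0.8]
gripper_width: 0.469
grasp_force: 0.0
```

```bash
cat > m.py <<'E'
from h import *
from scipy.optimize import least_squares
def fit(p):
    im=p["pixels"];hsv=cv2.cvtColor(im,cv2.COLOR_BGR2HSV)
    y=cv2.inRange(hsv,(18,110,110),(35,255,255));y[:180]=0;y[300:]=0;y[:,:420]=0;y[:,530:]=0
    w=np.array([atz(p,q[0],0)[:2] for q in cv2.findNonZero(y)],np.float32);print("spot",cv2.minAreaRect(w))
    m=cv2.inRange(hsv,(0,0,140),(180,60,255));m[:150]=0;m[310:]=0;m[:,:335]=0;m[:,535:]=0
    c=max(cv2.findContours(m,cv2.RETR_EXTERNAL,cv2.CHAIN_APPROX_NONE)[0],key=lambda c:cv2.minEnclosingCircle(c)[1] if cv2.minEnclosingCircle(c)[1]<45 else 0)
    w=np.array([atz(p,q[0],22)[:2] for q in c])
    r=least_squares(lambda v:np.hypot(*(w-v[:2]).T)-v[2],[*w.mean(0),80],loss="soft_l1",f_scale=1)
    print("plate",np.round(r.x,1),"mad",np.median(abs(r.fun)),len(w))
if __name__=="__main__":
    p=optics.capture("top");fit(p);save(p,"mm")
    plan(566,-251,27,-17.6)
E
python3 m.py
```

```text
spot ((539.3630981445312, -335.6045837402344), (199.3712615966797, 199.5478973388672), 78.18240356445312)
plate [ 538.  -330.6   78.7] mad 0.5214186061273551 177
t 8.65 pos [633.5 -34.2 103.1] F [-0.8 -0.8  0.1] w 0.468 gf 0.0 tips 19.0
turn [0.01 0.01 0.02] travel [-5.68  0.03  1.9 ]
```

{"fn": "carry_out", "kwargs": {
  "targets": [
    {"travel":[-0.9,0.06,0.3],"angular":[0,0,0],"grip":-0.06},
    {"travel":[-0.9,0,0.4],"angular":[0,0,0],"grip":-0.06},
    {"travel":[-0.9,0,0.5],"angular":[0,0,0],"grip":-0.06},
    {"travel":[-0.9,0,0.5],"angular":[0,0,0],"grip":-0.06},
    {"travel":[-0.8,0,0.2],"angular":[0,0,0],"grip":-0.06},
    {"travel":[-0.5,0,0],"angular":[0,0,0],"grip":-0.06},
    {"travel":[-0.25,0,0],"angular":[0,0,0],"grip":-0.06},
    {"travel":[-0.2,0,0],"angular":[0,0,0],"grip":-0.06},
    {"travel":[-0.15,0,0],"angular":[0,0,0],"grip":-0.06},
    {"travel":[-0.1,0,0],"angular":[0,0,0],"grip":-0.06},
    {"travel":[-0.1,0,0],"angular":[0,0,0],"grip":-0.06},
    {"travel":[0,0,0],"angular":[0,0,0],"grip":-0.06}
  ]
}}

```text
time: 9.65
tool_pos: [566.3, -252.4, 26.9]
tool_rot: [0.807, 0.591, -0.0, -0.0]
contact_force: [-0.5, 0.5, -0.7]
gripper_width: 0.467
grasp_force: 0.4
```

{"fn": "carry_out", "kwargs": {
  "targets": [
    {"travel":[0.5,0,0],"angular":[0,0,0],"grip":-0.06},
    {"travel":[1,0,0],"angular":[0,0,0],"grip":-0.06},
    {"travel":[1,0,-0.7],"angular":[0,0,0],"grip":-0.06},
    {"travel":[1,0,-0.7],"angular":[0,0,0],"grip":-0.06},
    {"travel":[1,0,-0.7],"angular":[0,0,0],"grip":-0.06},
    {"travel":[0.9,0,-0.9],"angular":[0,0,0],"grip":-0.06},
    {"travel":[0,0,-0.9],"angular":[0,0,0],"grip":-0.06},
    {"travel":[0,0,0],"angular":[0,0,0],"grip":-0.06}
  ]
}}

```text
time: 10.32
tool_pos: [629.4, -68.7, 173.0]
tool_rot: [0.806, 0.592, 0.004, 0.006]
contact_force: [0.5, -1.3, 1.3]
gripper_width: 0.467
grasp_force: 0.0
```

```bash
python3 m.py; python3 - <<'E'
from h import *
p=optics.capture("top")
for n,z in(("blade",2),("blade_tip",3.5)): print(n,[(r["at"],atz(p,r["at"],z)[:2].round(1)) for r in finder.place_of(p,n)[:1]])
E
```

```text
spot ((539.3294067382812, -335.5860900878906), (199.17709350585938, 199.77041625976562), 78.10424041748047)
plate [ 537.3 -335.7   78.7] mad 0.531406759445261 177
t 10.37 pos [628.  -69.4 169.7] F [-0.6  0.3 -0.4] w 0.471 gf 0.0 tips 19.0
turn [0.13 0.01 0.03] travel [-4.8  -0.1   3.57]
blade []
blade_tip [([314.4, 292.4], array([406.4,  70.5]))]
```

{"fn": "carry_out", "kwargs": {
  "targets": [
    {"angular":[0,0,-1],"travel":[0,0,0],"grip":0},
    {"angular":[0,0,-1],"travel":[0,0,0],"grip":0},
    {"angular":[0,0,-1],"travel":[0,0,0],"grip":0},
    {"angular":[0,0,-1],"travel":[0,0,0],"grip":0},
    {"angular":[0,0,-1],"travel":[0,0,0],"grip":0},
    {"angular":[0,0,-0.75],"travel":[0,0,0],"grip":0},
    {"angular":[0,0,0],"travel":[0.15,-0.95,-0.05],"grip":0},
    {"angular":[0,0,0],"travel":[0.15,-0.95,-0.05],"grip":0},
    {"angular":[0,0,0],"travel":[0.15,-0.95,-0.05],"grip":0},
    {"angular":[0,0,0],"travel":[0.15,-0.95,-0.05],"grip":0},
    {"angular":[0,0,0],"travel":[0.15,-0.95,-0.05],"grip":0},
    {"angular":[0,0,0],"travel":[0,0,0],"grip":0}
  ]
}}

```text
time: 11.52
tool_pos: [423.9, -75.2, 169.6]
tool_rot: [0.636, 0.772, -0.002, -0.005]
contact_force: [0.7, 1.0, -0.7]
gripper_width: 0.5
grasp_force: 0.0
```

```bash
python3 - <<'E'
from h import *
plan(436,-75,180,11)
p=optics.capture("wrist");save(p,"w2")
for n,z in(("blade",2),("blade_tip",3.5),("mat",0)): print(n,[(r["at"],atz(p,r["at"],z)[:2].round(1)) for r in finder.place_of(p,n)[:1]])
E
```

```text
t 11.52 pos [423.9 -75.2 169.6] F [ 0.7  1.  -0.7] w 0.5 gf 0.0 tips 19.0
turn [-0.11 -0.07  0.01] travel [-0.05  0.3  -0.26]
blade [([337.1, 213.9], array([438.3, -70.9]))]
blade_tip []
mat [([333.3, 159.0], array([427.5, -32.4]))]
```

View pics/w2.png

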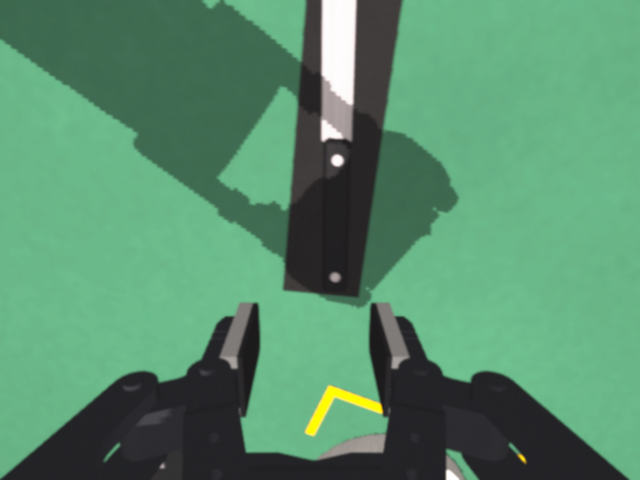

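The wrist view shows the blade handle running vertically from its junction at (336,140) to its end at (335,293), with rivets at (337,160) and (335,277). It is almost aligned with the tool.

```bash
python3 - <<'E'
from h import *
p=optics.capture("wrist")
P=[atz(p,q,20)[:2] for q in((337,160),(335,277),(336.5,141),(335,293))]
P+=[atz(p,q,5)[:2] for q in((338.5,5),(337,130))]
print(np.round(P,1)); a,b=P[0],P[1];d=a-b;print(np.degrees(np.arctan2(d[1],d[0])),(P[2]+P[3])/2,np.linalg.norm(P[2]-P[3]))
d=P[4]-P[5];print(np.degrees(np.arctan2(d[1],d[0])))
E
```

```text
[[ 439.5  -33.6]
 [ 456.1 -118. ]
 [ 436.6  -21.5]
 [ 458.8 -130.8]
 [ 421.4   59. ]
 [ 436.5  -15.5]]
101.09678776064564 [447.69079279 -76.15387816] 111.56155400351774
101.41965665169788
```

{"fn": "carry_out", "kwargs": {
  "targets": [
    {"angular":[-0.1,-0.07,0],"travel":[0,0.4,0.3],"grip":0},
    {"angular":[0,0,0],"travel":[0,0,0.3],"grip":0},
    {"angular":[0,0,0],"travel":[0,0,0],"grip":0},
    {"angular":[0,0,0],"travel":[0,0,0],"grip":0}
  ]
}}

```text
time: 12.1
tool_pos: [448.3, -74.1, 149.4]
tool_rot: [0.635, 0.772, 0.001, 0.004]
contact_force: [0.2, -0.1, -0.4]
gripper_width: 0.498
grasp_force: 0.0
```

```bash
python3 - <<'E'
from h import *
plan(446,-76,25,11.2)
im0=cv2.imread("pics/top0.png");p=optics.capture("top")
print([atz(p,q,20)[:2].round(1) for q in((351.7,283.3),(390,276))],[atz(p,q,5)[:2].round(1) for q in((314,291),)])
p=optics.capture("wrist");save(p,"w3")
g=cv2.cvtColor(p["pixels"],cv2.COLOR_BGR2GRAY)
o,d=ray(p,(320,240));print("cam",o.round(1),d.round(3))
# rivets
m=(cv2.inRange(g,90,255));m[:,:280]=0;m[:,400:]=0
n,l,st,c=cv2.connectedComponentsWithStats(m)
for i in range(1,n):
    if 20<st[i,4]<500: print(c[i].round(1),st[i,4],atz(p,c[i],20)[:2].round(1))
E
```

```text
t 12.1 pos [448.3 -74.1 149.4] F [ 0.2 -0.1 -0.4] w 0.498 gf 0.0 tips 19.0
turn [ 0.08  0.06 -0.01] travel [-0.04 -0.07  3.11]
[array([426.4, -20. ]), array([ 442.8, -113.9])] [array([409.8,  71.5])]
cam [431.1   6.6 273.7] [ 0.087 -0.324 -0.942]
[293.6 155.2] 174 [427.8 -29.9]
[295.3 280.7] 95 [ 443.9 -112.8]
```

{"fn": "carry_out", "kwargs": {
  "targets": [
    {"angular":[0.06,0.04,0],"travel":[0.12,-0.29,0.7],"grip":0},
    {"angular":[0,0,0],"travel":[0,0,0.7],"grip":0},
    {"angular":[0,0,0],"travel":[0,0,0.7],"grip":0},
    {"angular":[0,0,0],"travel":[0,0,0],"grip":0},
    {"angular":[0,0,0],"travel":[0,0,0],"grip":0},
    {"angular":[0,0,0],"travel":[0,0,0],"grip":0}
  ]
}}

```text
time: 12.7
tool_pos: [437.6, -72.6, 67.7]
tool_rot: [0.635, 0.772, 0.001, 0.003]
contact_force: [0.7, 0.1, 1.2]
gripper_width: 0.498
grasp_force: 0.0
```

```bash
cat > riv.py <<'E'
from h import *
plan(436,-71.5,24,11)
p=optics.capture("wrist");save(p,"w4")
g=cv2.cvtColor(p["pixels"],cv2.COLOR_BGR2GRAY)
m=(cv2.inRange(g,80,255));m[:,:240]=0;m[:,400:]=0
n,l,st,c=cv2.connectedComponentsWithStats(m)
for i in range(1,n):
    if 20<st[i,4]<800: print(c[i].round(1),st[i,4],atz(p,c[i],20)[:2].round(1))
plan(436,-71.5,24,11)
E
python3 riv.py
```

```text
t 12.7 pos [437.6 -72.6  67.7] F [0.7 0.1 1.2] w 0.498 gf 0.0 tips 19.0
turn [0.07 0.05 0.02] travel [ 0.03 -0.03  1.09]
[376.5   5.3] 54 [438.3  43.1]
[392.1   7.4] 29 [444.1  43.5]
[367.   12.3] 21 [435.4  40.2]
[382.4  25.5] 140 [442.1  37.1]
[275.3  21.3] 55 [402.5  30.8]
[380.7  41.9] 50 [442.8  31.6]
[361.9  68.2] 21 [437.9  21.3]
[383.7  69.6] 28 [446.3  22.5]
[349.1  75. ] 66 [433.6  18. ]
[367.2  85.9] 21 [441.4  15.5]
[345.4  91.3] 56 [433.5  12. ]
[372.4  91.3] 31 [443.9  14. ]
[355.6  96.3] 29 [437.8  10.9]
[259.7 197. ] 23 [406.7 -36.5]
[264.3 233.2] 26 [411.2 -52.3]
[311.  359.7] 196 [ 443.8 -112.9]
t 12.75 pos [438.  -72.8  68.1] F [-0.7  0.5 -0.3] w 0.498 gf 0.0 tips 19.0
turn [0.08 0.06 0.02] travel [ 0.04 -0.04  1.1 ]
```

{"fn": "carry_out", "kwargs": {
  "targets": [
    {"angular":[0.08,0.06,0.02],"travel":[0.04,-0.04,0.5],"grip":0},
    {"angular":[0,0,0],"travel":[0,0,0.4],"grip":0},
    {"angular":[0,0,0],"travel":[0,0,0.2],"grip":0},
    {"angular":[0,0,0],"travel":[0,0,0],"grip":0},
    {"angular":[0,0,0],"travel":[0,0,0],"grip":-1},
    {"angular":[0,0,0],"travel":[0,0,0],"grip":-1},
    {"angular":[0,0,0],"travel":[0,0,0],"grip":-1},
    {"angular":[0,0,0],"travel":[0,0,0],"grip":-1},
    {"angular":[0,0,0],"travel":[0,0,0],"grip":-1},
    {"angular":[0,0,0],"travel":[0,0,0],"grip":-1},
    {"angular":[0,0,0],"travel":[0,0,0],"grip":-1},
    {"angular":[0,0,0],"travel":[0,0,0],"grip":-1}
  ],
  "force": 100
}}

```text
time: 13.75
tool_pos: [435.7, -71.3, 23.6]
tool_rot: [0.636, 0.772, -0.0, -0.001]
contact_force: [-1.1, 0.1, 6.8]
gripper_width: 0.182
grasp_force: 98.6
```

```bash
python3 - <<'E'
from h import *
plan(540,-10,120,-2.25)
E
```

```text
t 13.75 pos [435.7 -71.3  23.6] F [-1.1  0.1  6.8] w 0.182 gf 98.6 tips 19.0
turn [-0.01 -0.01  2.65] travel [ 1.63  2.55 -2.41]
```

{"fn": "carry_out", "kwargs": {
  "targets": [
    {"angular":[0,0,0],"travel":[0,0,-0.5],"grip":-1},
    {"angular":[0,0,0],"travel":[0,0,-0.9],"grip":-1},
    {"angular":[0,0,1],"travel":[0,0,-0.5],"grip":-1},
    {"angular":[0,0,1],"travel":[0,0,0],"grip":-1},
    {"angular":[0,0,0.65],"travel":[0,0,0],"grip":-1},
    {"angular":[0,0,0],"travel":[0.7,0.8,0],"grip":-1},
    {"angular":[0,0,0],"travel":[0.7,0.8,0],"grip":-1},
    {"angular":[0,0,0],"travel":[0.4,0.5,0],"grip":-1},
    {"angular":[0,0,0],"travel":[0,0,0],"grip":-1},
    {"angular":[0,0,0],"travel":[0,0,0],"grip":-1},
    {"angular":[0,0,0],"travel":[0,0,0],"grip":-1}
  ]
}}

```text
time: 14.67
tool_pos: [519.6, -3.4, 97.9]
tool_rot: [0.721, 0.693, -0.001, -0.002]
contact_force: [-0.1, -0.1, -1.6]
gripper_width: 0.18
grasp_force: 98.2
```

```bash
python3 - <<'E'
from h import *
p=optics.capture("wrist");save(p,"w5")
q=optics.capture("top")
for c,pp in(("w",p),("t",q)):
  for n,z in(("blade_tip",None),("cover_lip",50),("cover_hinge",50)):
    zz=z
    if z is None: zz=status.get_state()["tool_pos"][2]-20
    print(c,n,[(np.round(r["at"]),round(r["confidence"],2),atz(pp,r["at"],zz)[:2].round(1)) for r in finder.place_of(pp,n)[:2]])
plan(529.6,12.7,66,-2.25)
E
```

```text
w blade_tip []
w cover_lip []
w cover_hinge []
t blade_tip []
t cover_lip [(array([266., 238.]), 0.7, array([535.7, 184.1])), (array([476., 234.]), 0.35, array([ 538.2, -322. ]))]
t cover_hinge [(array([191., 236.]), 0.71, array([540.2, 363.5]))]
t 15.07 pos [519.8  -3.6  97.7] F [-0.3  0.7 -0.7] w 0.181 gf 98.2 tips 19.0
turn [-0.05 -0.02 -0.  ] travel [0.42 0.23 0.79]
```

View pics/w5.png

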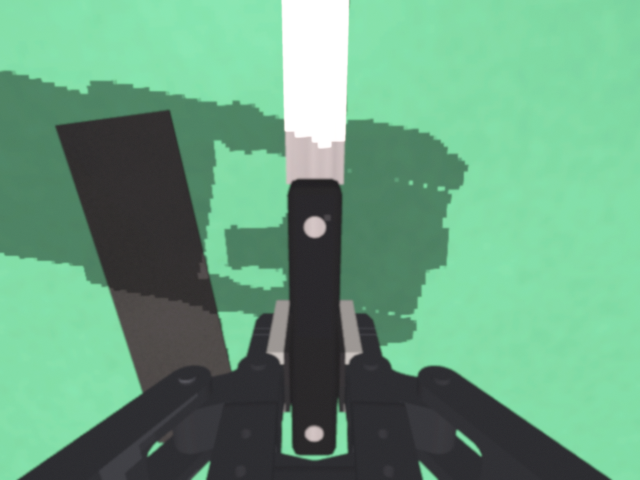

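{"fn": "carry_out", "kwargs": {
  "targets": [
    {"angular":[-0.05,-0.02,0],"travel":[0.2,0.23,0.4],"grip":-1},
    {"angular":[0,0,0],"travel":[0.1,0,0.39],"grip":-1},
    {"angular":[0,0,0],"travel":[0.1,0,0],"grip":-1},
    {"angular":[0,0,0],"travel":[0,0,0],"grip":-1},
    {"angular":[0,0,0],"travel":[0,0,0],"grip":-1},
    {"angular":[0,0,0],"travel":[0,0,0],"grip":-1}
  ]
}}

```text
time: 15.57
tool_pos: [530.5, 12.1, 67.1]
tool_rot: [0.721, 0.693, 0.001, 0.001]
contact_force: [-0.3, 0.0, -0.5]
gripper_width: 0.178
grasp_force: 98.3
```

```bash
python3 - <<'E'
from h import *
p=optics.capture("scene");save(p,"s6")
cv2.imwrite("pics/s6c.png",cv2.resize(p["pixels"][170:290,250:470],None,fx=3.5,fy=3.5,interpolation=cv2.INTER_CUBIC))
plan(529.6,12.7,66,-2.25)
E
```

```text
t 15.62 pos [530.5  12.1  67.1] F [ 0.1 -0.3 -1.3] w 0.182 gf 98.3 tips 19.0
turn [0.03 0.   0.  ] travel [ 0.01 -0.02  0.03]
```

View pics/s6c.png

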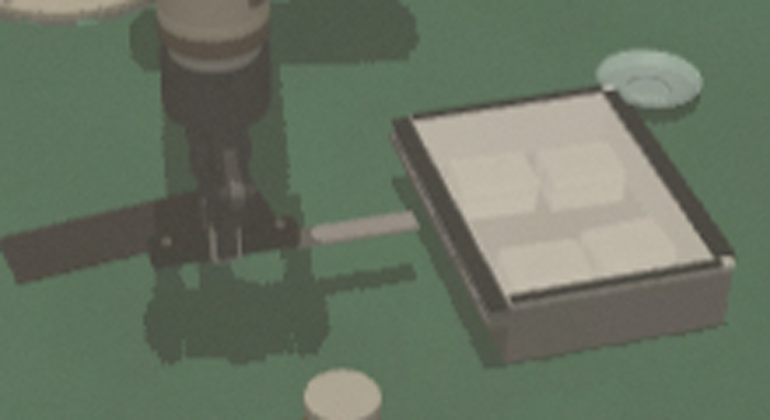

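{"fn": "carry_out", "kwargs": {
  "targets": [
    {"angular":[0,0,0],"travel":[0.1,0,0.03],"grip":-1},
    {"angular":[0,0,0],"travel":[0.1,0,0],"grip":-1},
    {"angular":[0,0,0],"travel":[0.1,0,0],"grip":-1},
    {"angular":[0,0,0],"travel":[0.1,0,0],"grip":-1},
    {"angular":[0,0,0],"travel":[0.1,0,0],"grip":-1},
    {"angular":[0,0,0],"travel":[0.1,0,0],"grip":-1},
    {"angular":[0,0,0],"travel":[0.1,0,0],"grip":-1},
    {"angular":[0,0,0],"travel":[0,0,0],"grip":-1}
  ]
}}

```text
time: 16.28
tool_pos: [530.8, 41.2, 64.8]
tool_rot: [0.72, 0.693, 0.0, 0.0]
contact_force: [-0.2, -0.6, -1.6]
gripper_width: 0.184
grasp_force: 98.3
```

```bash
python3 - <<'E'
from h import *
plan(530.6,41,66,-2.25)
p=optics.capture("scene");cv2.imwrite("pics/s7c.png",cv2.resize(p["pixels"][200:270,320:420],None,fx=7,fy=7,interpolation=cv2.INTER_CUBIC))
for z in(46,50):print(z,atz(p,(369.1,233.4),z))
E
```

```text
t 16.28 pos [530.8  41.2  64.8] F [-0.2 -0.6 -1.6] w 0.184 gf 98.3 tips 19.0
turn [ 0.   -0.    0.01] travel [-0.01 -0.01 -0.03]
46 [540.29451959 159.59666034  46.        ]
50 [545.17812094 157.75078062  50.        ]
```

View pics/s7c.png

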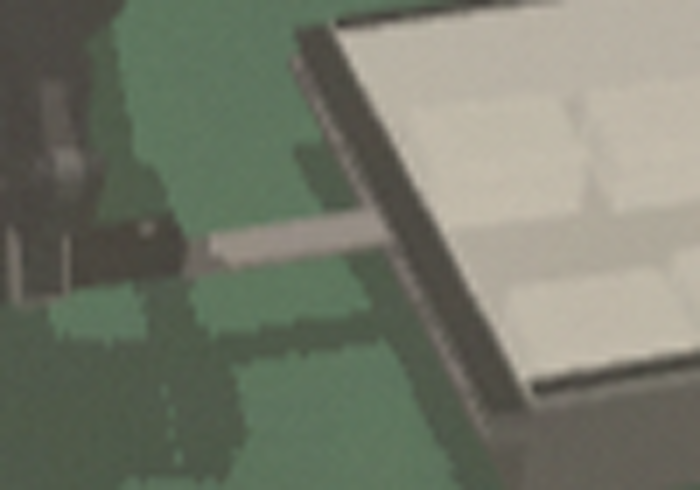

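{"fn": "carry_out", "kwargs": {
  "targets": [
    {"angular":[0,0,0],"travel":[0,0,-0.1],"grip":-1},
    {"angular":[0,0,0],"travel":[0,0,-0.1],"grip":-1},
    {"angular":[0,0,0],"travel":[0,0,-0.1],"grip":-1},
    {"angular":[0,0,0],"travel":[0,0,-0.1],"grip":-1},
    {"angular":[0,0,0],"travel":[0,0,-0.1],"grip":-1},
    {"angular":[0,0,0],"travel":[0.02,0,-0.1],"grip":-1},
    {"angular":[0,0,0],"travel":[0.03,0,-0.1],"grip":-1},
    {"angular":[0,0,0],"travel":[0,0,0],"grip":-1}
  ]
}}

```text
time: 17.0
tool_pos: [531.6, 42.2, 93.9]
tool_rot: [0.721, 0.693, 0.0, 0.001]
contact_force: [-0.4, -0.6, -2.4]
gripper_width: 0.183
grasp_force: 98.0
```

```bash
python3 - <<'E'
from h import *
plan(530.6,41,66,-2.25)
p=optics.capture("scene");cv2.imwrite("pics/s8c.png",cv2.resize(p["pixels"][180:280,300:470],None,fx=4,fy=4,interpolation=cv2.INTER_CUBIC))
E
```

```text
t 17.0 pos [531.6  42.2  93.9] F [-0.4 -0.6 -2.4] w 0.183 gf 98.0 tips 19.0
turn [0.02 0.01 0.01] travel [-0.03 -0.02  0.7 ]
```

View pics/s8c.png

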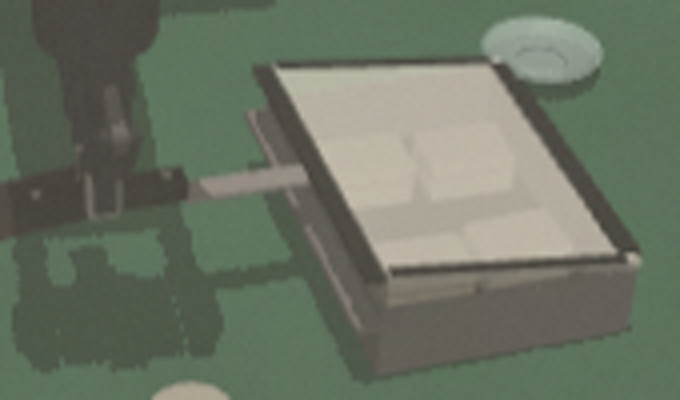

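{"fn": "carry_out", "kwargs": {
  "targets": [
    {"angular":[0,0,0],"travel":[0.08,0,-0.25],"grip":-1},
    {"angular":[0,0,0],"travel":[0.12,0,-0.25],"grip":-1},
    {"angular":[0,0,0],"travel":[0.15,0,-0.25],"grip":-1},
    {"angular":[0,0,0],"travel":[0.18,0,-0.25],"grip":-1},
    {"angular":[0,0,0],"travel":[0.2,0,-0.24],"grip":-1},
    {"angular":[0,0,0],"travel":[0.2,0,-0.24],"grip":-1},
    {"angular":[0,0,0],"travel":[0.2,0,-0.24],"grip":-1},
    {"angular":[0,0,0],"travel":[0.21,0,-0.22],"grip":-1},
    {"angular":[0,0,0],"travel":[0,0,0],"grip":-1}
  ]
}}

```text
time: 17.8
tool_pos: [534.2, 97.9, 172.9]
tool_rot: [0.72, 0.694, 0.002, 0.001]
contact_force: [-0.1, 1.0, -1.2]
gripper_width: 0.179
grasp_force: 98.2
```

```bash
python3 - <<'E'
from h import *
plan(535,95.6,171.7,-2.25)
p=optics.capture("scene");cv2.imwrite("pics/s9c.png",cv2.resize(p["pixels"][130:280,290:470],None,fx=3,fy=3,interpolation=cv2.INTER_CUBIC))
E
```

```text
t 17.8 pos [534.2  97.9 172.9] F [-0.1  1.  -1.2] w 0.179 gf 98.2 tips 19.0
turn [ 0.05 -0.01  0.02] travel [-0.06  0.02  0.03]
```

View pics/s9c.png

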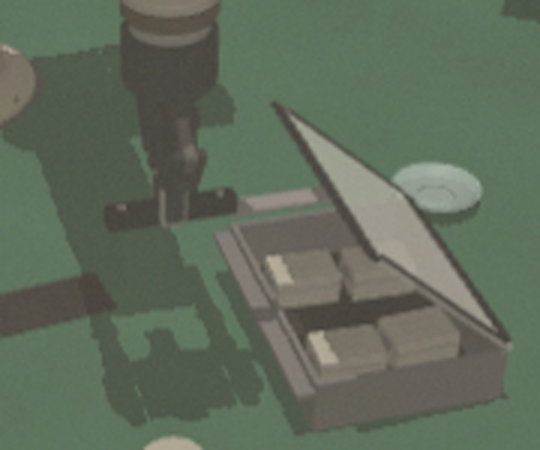

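The cover is now raised to about 0.7–0.8 rad on the blade tip. I'll keep following the arc.

{"fn": "carry_out", "kwargs": {
  "targets": [
    {"angular":[0.03,0,0.02],"travel":[0.25,0,-0.15],"grip":-1},
    {"angular":[0,0,0],"travel":[0.25,0,-0.15],"grip":-1},
    {"angular":[0,0,0],"travel":[0.25,0,-0.15],"grip":-1},
    {"angular":[0,0,0],"travel":[0.26,0,-0.13],"grip":-1},
    {"angular":[0,0,0],"travel":[0.27,0,-0.06],"grip":-1},
    {"angular":[0,0,0],"travel":[0.27,0,-0.06],"grip":-1},
    {"angular":[0,0,0],"travel":[0.27,0,-0.05],"grip":-1},
    {"angular":[0,0,0],"travel":[0.27,0,-0.05],"grip":-1},
    {"angular":[0,0,0],"travel":[0.24,0,0],"grip":-1},
    {"angular":[0,0,0],"travel":[0.24,0,0],"grip":-1},
    {"angular":[0,0,0],"travel":[0.24,0,0],"grip":-1},
    {"angular":[0,0,0],"travel":[0.22,0,0],"grip":-1}
  ]
}}

```text
time: 18.85
tool_pos: [537.9, 218.1, 202.2]
tool_rot: [0.721, 0.693, -0.001, -0.001]
contact_force: [-0.2, -2.0, -0.3]
gripper_width: 0.18
grasp_force: 98.3
```

{"fn": "carry_out", "kwargs": {
  "targets": [
    {"angular":[0,0,0],"travel":[0.2,0,0.06],"grip":-1},
    {"angular":[0,0,0],"travel":[0.2,0,0.06],"grip":-1},
    {"angular":[0,0,0],"travel":[0.17,0,0.06],"grip":-1},
    {"angular":[0,0,0],"travel":[0,0,0],"grip":-1}
  ]
}}

```text
time: 19.18
tool_pos: [538.4, 241.1, 194.2]
tool_rot: [0.721, 0.693, -0.001, -0.001]
contact_force: [0.7, -0.0, -0.9]
gripper_width: 0.182
grasp_force: 98.4
```

```bash
python3 - <<'E'
from h import *
plan(535,241,196,-2.25)
p=optics.capture("scene");save(p,"s10");cv2.imwrite("pics/s10c.png",cv2.resize(p["pixels"][130:280,290:490],None,fx=3,fy=3,interpolation=cv2.INTER_CUBIC))
E
```

```text
t 19.18 pos [538.4 241.1 194.2] F [ 0.7 -0.  -0.9] w 0.182 gf 98.4 tips 19.0
turn [-0.04 -0.01 -0.01] travel [-0.01 -0.09 -0.04]
```

View pics/s10c.png

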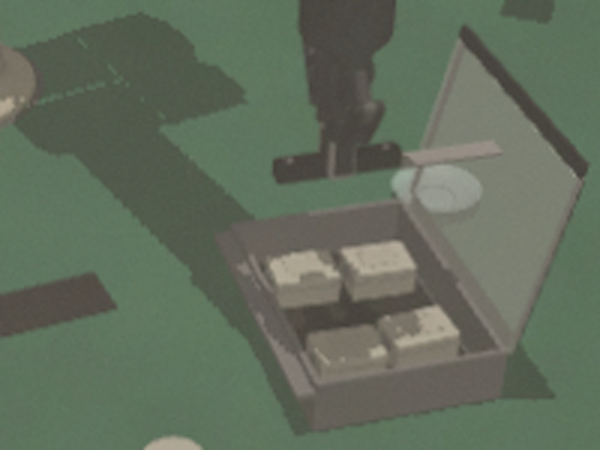

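{"fn": "carry_out", "kwargs": {
  "targets": [
    {"angular":[0,0,0],"travel":[-0.4,0,0],"grip":-1},
    {"angular":[0,0,-0.5],"travel":[-0.8,0,0],"grip":-1},
    {"angular":[0,0,-0.5],"travel":[-0.8,-0.4,0],"grip":-1},
    {"angular":[0,0,-0.53],"travel":[-0.8,-0.4,0],"grip":-1},
    {"angular":[0,0,0],"travel":[-0.8,-0.5,0],"grip":-1},
    {"angular":[0,0,0],"travel":[-0.8,-0.5,0.2],"grip":-1},
    {"angular":[0,0,0],"travel":[-0.8,-0.4,0.5],"grip":-1},
    {"angular":[0,0,0],"travel":[-0.8,-0.4,0.5],"grip":-1},
    {"angular":[0,0,0],"travel":[-0.8,-0.4,0.8],"grip":-1},
    {"angular":[0,0,0],"travel":[-0.78,-0.3,0.8],"grip":-1},
    {"angular":[0,0,0],"travel":[0,0,0.4],"grip":-1},
    {"angular":[0,0,0],"travel":[0,0,0],"grip":-1}
  ]
}}

```text
time: 20.23
tool_pos: [423.7, -65.1, 71.5]
tool_rot: [0.675, 0.738, -0.002, -0.004]
contact_force: [0.2, 1.7, -1.0]
gripper_width: 0.174
grasp_force: 98.4
```

{"fn": "carry_out", "kwargs": {
  "targets": [
    {"angular":[0,0,0],"travel":[0,0,0],"grip":-1},
    {"angular":[0,0,0],"travel":[0,0,0],"grip":-1},
    {"angular":[0,0,0],"travel":[0,0,0],"grip":-1}
  ]
}}

```text
time: 20.48
tool_pos: [428.5, -64.8, 76.4]
tool_rot: [0.673, 0.74, -0.0, 0.001]
contact_force: [-0.8, 0.1, -0.6]
gripper_width: 0.183
grasp_force: 98.4
```

```bash
python3 - <<'E'
from h import *
plan(432.8,-73.4,24.2,5.4)
E
```

```text
t 20.48 pos [428.5 -64.8  76.4] F [-0.8  0.1 -0.6] w 0.183 gf 98.4 tips 19.0
turn [ 0.01  0.01 -0.  ] travel [-0.22  0.09  1.31]
```

{"fn": "carry_out", "kwargs": {
  "targets": [
    {"angular":[0,0,0],"travel":[-0.22,0.09,0.4],"grip":-1},
    {"angular":[0,0,0],"travel":[0,0,0.4],"grip":-1},
    {"angular":[0,0,0],"travel":[0,0,0.3],"grip":-1},
    {"angular":[0,0,0],"travel":[0,0,0.1],"grip":-1},
    {"angular":[0,0,0],"travel":[0,0,0.08],"grip":-1},
    {"angular":[0,0,0],"travel":[0,0,0],"grip":-1},
    {"angular":[0,0,0],"travel":[0,0,0],"grip":-1}
  ]
}}

```text
time: 21.07
tool_pos: [432.2, -73.4, 24.5]
tool_rot: [0.673, 0.739, -0.0, -0.0]
contact_force: [-0.3, -0.2, -0.5]
gripper_width: 0.176
grasp_force: 98.4
```

```bash
python3 - <<'E'
from h import *
plan(432.8,-73.4,24,5.4)
E
```

```text
t 21.07 pos [432.2 -73.4  24.5] F [-0.3 -0.2 -0.5] w 0.176 gf 98.4 tips 19.0
turn [-0.01  0.01 -0.01] travel [-0.    0.02  0.01]
```

{"fn": "carry_out", "kwargs": {
  "targets": [
    {"angular":[0,0,0],"travel":[0,0,0],"grip":-0.1},
    {"angular":[0,0,0],"travel":[0,0,0],"grip":-0.1},
    {"angular":[0,0,0],"travel":[0,0,0],"grip":-0.1},
    {"angular":[0,0,0],"travel":[0,0,-0.3],"grip":-0.1},
    {"angular":[0,0,0],"travel":[0,0,-0.9],"grip":0.4},
    {"angular":[0,0,0.53],"travel":[0,0,-0.9],"grip":0.4},
    {"angular":[0,0,0.5],"travel":[0,0,-0.9],"grip":0.4},
    {"angular":[0,0,0.5],"travel":[0,0,-0.9],"grip":0.4},
    {"angular":[0,0,0],"travel":[0.7,0.2,-0.6],"grip":0.4},
    {"angular":[0,0,0],"travel":[0.8,0.2,-0.5],"grip":0.4},
    {"angular":[0,0,0],"travel":[0.8,0.2,-0.5],"grip":0.4},
    {"angular":[0,0,0],"travel":[0.8,0.2,-0.5],"grip":0.4}
  ]
}}

```text
time: 22.07
tool_pos: [469.1, 50.5, 265.2]
tool_rot: [0.722, 0.692, -0.0, -0.0]
contact_force: [0.5, 0.3, 0.4]
gripper_width: 0.699
grasp_force: 0.0
```

{"fn": "carry_out", "kwargs": {
  "targets": [
    {"angular":[0,0,0],"travel":[0.8,0.2,-0.3],"grip":0.4},
    {"angular":[0,0,0],"travel":[0.8,0.2,-0.3],"grip":0.4},
    {"angular":[0,0,0],"travel":[0.8,0.2,0],"grip":0.4},
    {"angular":[0,0,0],"travel":[0.8,0.2,0],"grip":0.4},
    {"angular":[0,0,0],"travel":[0.8,0.2,0],"grip":0.4},
    {"angular":[0,0,0],"travel":[0.8,0.2,0],"grip":0.4},
    {"angular":[0,0,0],"travel":[0.8,0.2,0],"grip":0.4},
    {"angular":[0,0,0],"travel":[0.52,0.1,0],"grip":0.4},
    {"angular":[0,0,0],"travel":[0,0,0],"grip":0.4},
    {"angular":[0,0,0],"travel":[0,0,0],"grip":0.4},
    {"angular":[0,0,0],"travel":[0,0,0],"grip":0.4},
    {"angular":[0,0,0],"travel":[0,0,0],"grip":0.4}
  ]
}}

```text
time: 23.07
tool_pos: [538.9, 290.3, 287.6]
tool_rot: [0.722, 0.692, -0.001, -0.001]
contact_force: [0.1, -0.9, 1.6]
gripper_width: 0.697
grasp_force: 0.0
```

```bash
python3 - <<'E'
from h import *
plan(540,300,290,-2.25)
p=optics.capture("wrist");save(p,"w11")
for n,z in(("case_a",5),("box",0)): print(n,[(np.round(r["at"]),round(r["confidence"],2),atz(p,r["at"],z)[:2].round(1)) for r in finder.place_of(p,n)[:6]])
q=optics.capture("top")
for n,z in(("blade",2),("blade_tip",3.5),("case_a",5)): print(n,[(r["at"],round(r["confidence"],2),atz(q,r["at"],z)[:2].round(1)) for r in finder.place_of(q,n)[:4]])
E
```

```text
t 23.07 pos [538.9 290.3 287.6] F [ 0.1 -0.9  1.6] w 0.697 gf 0.0 tips 19.0
turn [-0.03  0.   -0.03] travel [ 0.24  0.02 -0.06]
case_a [(array([262., 168.]), 0.98, array([488. , 307.7])), (array([365., 167.]), 0.95, array([589.7, 304.6])), (array([374., 232.]), 0.72, array([598.3, 236.6])), (array([256., 234.]), 0.67, array([475.2, 239.9]))]
box [(array([316., 197.]), 0.74, array([539.7, 274.7]))]
blade [([371.0, 294.3], 0.64, array([400. , -68.4]))]
blade_tip [([310.2, 297.5], 0.84, array([394.1,  80.9]))]
case_a [([217.4, 219.8], 0.94, array([589.7, 311.4])), ([244.1, 264.6], 0.94, array([476.5, 242.9])), ([244.3, 218.7], 0.86, array([591.9, 244.1])), ([213.9, 260.8], 0.61, array([486.6, 317.5]))]
```

View pics/w11.png

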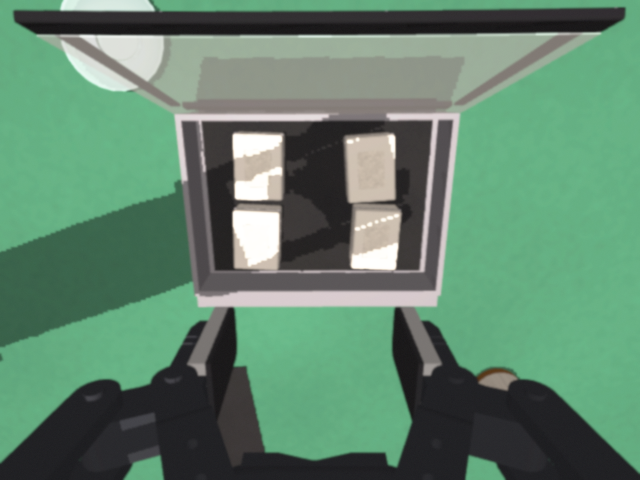

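The wrist view shows the box open with four cases. Their top faces are centred near (259,165), (370,167), (257,237) and (376,238), and the right-hand two are slightly rotated.

```bash
python3 - <<'E'
from h import *
plan(540,300,290,-2.25)
p=optics.capture("wrist");im=p["pixels"]
q=optics.capture("top")
cv2.imwrite("pics/cc.png",np.hstack([cv2.resize(im[110:290,190:450],None,fx=3,fy=3,interpolation=cv2.INTER_CUBIC)]))
# box outer top corners in wrist view, z=50
for c in((177,115),(459,113),(438,292),(198,292)): print("box50",atz(p,c,50)[:2].round(1))
g=cv2.cvtColor(im,cv2.COLOR_BGR2GRAY)
m=cv2.inRange(g,75,255);z=np.zeros_like(m);z[125:276,215:422]=m[125:276,215:422]
for c in cv2.findContours(z,cv2.RETR_EXTERNAL,cv2.CHAIN_APPROX_NONE)[0]:
    if cv2.contourArea(c)>700:
        r=cv2.minAreaRect(c);w=np.array([atz(p,k[0],35)[:2] for k in c],np.float32);rw=cv2.minAreaRect(w)
        print(cv2.boundingRect(c),"world@35",np.round(rw[0],1),np.round(rw[1],1),round(rw[2],1),"y",w[:,1].min().round(1),w[:,1].max().round(1))
E
```

```text
t 23.42 pos [538.9 291.  287.6] F [-0.1 -0.7  0.4] w 0.697 gf 0.0 tips 19.0
turn [-0.02 -0.   -0.02] travel [ 0.23  0.02 -0.06]
box50 [425.9 363.1]
box50 [663.2 354.7]
box50 [655.  188.1]
box50 [421.4 197.8]
(215, 133, 207, 143) world@35 [541.6 273.2] [138.1 206.1] 87.7 y 200.0 340.2
(231, 131, 54, 72) world@35 [487.9 313.7] [64.7 47.8] 86.2 y 280.8 346.9
```

View pics/cc.png

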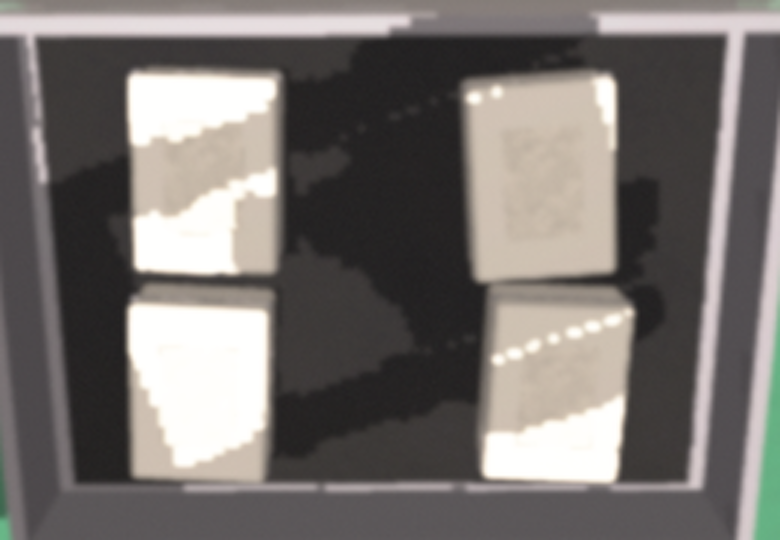

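The crop shows the top faces clearly. Corners, in crop pixels: case 1 (128,72)-(275,272), case 2 (467,82)-(616,275), case 3 (129,300)-(264,480), case 4 (488,300)-(617,482).

```bash
python3 - <<'E'
from h import *
p=optics.capture("wrist")
C={1:[(128,72),(276,74),(275,272),(134,271)],2:[(467,82),(611,77),(616,275),(475,282)],3:[(129,300),(268,308),(264,480),(133,478)],4:[(488,300),(632,310),(617,482),(483,478)]}
for k,c in C.items():
    w=np.array([atz(p,(a/3+190,b/3+110),35)[:2] for a,b in c],np.float32);r=cv2.minAreaRect(w)
    d=(w[0]+w[1]-w[2]-w[3]);print(k,w.mean(0).round(1),"long",np.linalg.norm(d)/2,"short",np.linalg.norm(w[1]+w[2]-w[0]-w[3])/2,"yaw",np.degrees(np.arctan2(d[1],d[0])).round(1),w.round(0).tolist())
plan(489,312,30,-2.25)
E
```

```text
1 [487.7 313.4] long 60.541492 short 44.08766 yaw 85.7 [[468.0, 345.0], [512.0, 342.0], [508.0, 282.0], [463.0, 284.0]]
2 [591.2 307.1] long 61.04984 short 43.513306 yaw 92.1 [[569.0, 338.0], [612.0, 337.0], [614.0, 277.0], [570.0, 276.0]]
3 [480.1 242.8] long 60.21509 short 43.689888 yaw 85.0 [[461.0, 275.0], [505.0, 271.0], [499.0, 212.0], [456.0, 214.0]]
4 [595.5 237.7] long 60.15969 short 45.171036 yaw 87.3 [[574.0, 270.0], [620.0, 265.0], [616.0, 206.0], [572.0, 209.0]]
t 23.57 pos [538.9 291.3 287.5] F [-0.1  1.2 -0.3] w 0.697 gf 0.0 tips 19.0
turn [-0.02 -0.   -0.02] travel [ 0.47 -1.27  6.44]
```

{"fn": "carry_out", "kwargs": {
  "targets": [
    {"angular":[-0.02,0,0.41],"travel":[0,0,0.4],"grip":0.4},
    {"angular":[0,0,0],"travel":[0.15,-0.44,0.8],"grip":0.4},
    {"angular":[0,0,0],"travel":[0.15,-0.44,0.8],"grip":0.4},
    {"angular":[0,0,0],"travel":[0.155,-0.44,0.8],"grip":0.4},
    {"angular":[0,0,0],"travel":[0,0,0.8],"grip":0.4},
    {"angular":[0,0,0],"travel":[0,0,0.8],"grip":0.4},
    {"angular":[0,0,0],"travel":[0,0,0.5],"grip":0.4},
    {"angular":[0,0,0],"travel":[0,0,0],"grip":0.4},
    {"angular":[0,0,0],"travel":[0,0,0],"grip":0.4},
    {"angular":[0,0,0],"travel":[0,0,0],"grip":0.4}
  ]
}}

```text
time: 24.4
tool_pos: [488.8, 314.0, 93.3]
tool_rot: [0.734, 0.68, 0.001, 0.0]
contact_force: [0.4, 0.4, 0.3]
gripper_width: 0.702
grasp_force: 0.0
```

```bash
python3 - <<'E'
from h import *
plan(487.7,313.4,30,-4.3)
E
```

```text
t 24.4 pos [488.8 314.   93.3] F [0.4 0.4 0.3] w 0.702 gf 0.0 tips 19.0
turn [ 0.02 -0.01 -0.02] travel [-0.02 -0.03  1.58]
```

{"fn": "carry_out", "kwargs": {
  "targets": [
    {"angular":[0.02,0,0],"travel":[-0.02,-0.03,0.6],"grip":0.4},
    {"angular":[0,0,0],"travel":[0,0,0.6],"grip":0.4},
    {"angular":[0,0,0],"travel":[0,0,0.38],"grip":0.4},
    {"angular":[0,0,0],"travel":[0,0,0],"grip":0.4},
    {"angular":[0,0,0],"travel":[0,0,0],"grip":-1},
    {"angular":[0,0,0],"travel":[0,0,0],"grip":-1},
    {"angular":[0,0,0],"travel":[0,0,0],"grip":-1},
    {"angular":[0,0,0],"travel":[0,0,0],"grip":-1},
    {"angular":[0,0,0],"travel":[0,0,0],"grip":-1},
    {"angular":[0,0,0],"travel":[0,0,-0.2],"grip":-1},
    {"angular":[0,0,0],"travel":[0,0,-0.5],"grip":-1},
    {"angular":[0,0,0],"travel":[0,0,-0.8],"grip":-1}
  ],
  "force": 40
}}

```text
time: 25.4
tool_pos: [483.5, 311.8, 86.1]
tool_rot: [0.734, 0.679, -0.004, -0.002]
contact_force: [-0.1, -0.1, -1.6]
gripper_width: 0.507
grasp_force: 42.0
```

```bash
python3 - <<'E'
from h import *
plan(537.3,-335.7,180,0)
E
```

```text
t 25.4 pos [483.5 311.8  86.1] F [-0.1 -0.1 -1.6] w 0.507 gf 42.0 tips 19.0
turn [-0.1   0.03 -0.88] travel [-16.19   1.35  -2.35]
```

{"fn": "carry_out", "kwargs": {
  "targets": [
    {"angular":[0,0,-0.43],"travel":[0,0,-0.9],"grip":-1},
    {"angular":[0,0,-0.43],"travel":[0,0,-0.9],"grip":-1},
    {"angular":[0,0,0],"travel":[-0.4,0.1,-0.7],"grip":-1},
    {"angular":[0,0,0],"travel":[-0.83,0.06,0],"grip":-1},
    {"angular":[0,0,0],"travel":[-0.95,0.07,0],"grip":-1},
    {"angular":[0,0,0],"travel":[-0.95,0.07,0],"grip":-1},
    {"angular":[0,0,0],"travel":[-0.95,0.07,0],"grip":-1},
    {"angular":[0,0,0],"travel":[-0.95,0.07,0],"grip":-1},
    {"angular":[0,0,0],"travel":[-0.95,0.07,0],"grip":-1},
    {"angular":[0,0,0],"travel":[-0.95,0.07,0],"grip":-1},
    {"angular":[0,0,0],"travel":[-0.95,0.07,0],"grip":-1},
    {"angular":[0,0,0],"travel":[-0.95,0.07,0],"grip":-1}
  ]
}}

```text
time: 26.4
tool_pos: [514.3, -42.1, 188.8]
tool_rot: [0.708, 0.707, -0.001, -0.001]
contact_force: [0.4, -0.6, -0.8]
gripper_width: 0.508
grasp_force: 42.1
```

{"fn": "carry_out", "kwargs": {
  "targets": [
    {"angular":[0,0,0],"travel":[-0.95,0.07,0],"grip":-1},
    {"angular":[0,0,0],"travel":[-0.95,0.07,0],"grip":-1},
    {"angular":[0,0,0],"travel":[-0.95,0.07,0],"grip":-1},
    {"angular":[0,0,0],"travel":[-0.95,0.07,0],"grip":-1},
    {"angular":[0,0,0],"travel":[-0.95,0.07,0],"grip":-1},
    {"angular":[0,0,0],"travel":[-0.95,0.07,0],"grip":-1},
    {"angular":[0,0,0],"travel":[-0.95,0.07,0],"grip":-1},
    {"angular":[0,0,0],"travel":[-0.75,0.03,0.5],"grip":-1},
    {"angular":[0,0,0],"travel":[0,0,1],"grip":-1},
    {"angular":[0,0,0],"travel":[0,0,1],"grip":-1},
    {"angular":[0,0,0],"travel":[0,0,0.3],"grip":-1},
    {"angular":[0,0,0],"travel":[0,0,0],"grip":-1}
  ]
}}

```text
time: 27.4
tool_pos: [532.0, -333.7, 71.6]
tool_rot: [0.708, 0.707, -0.001, -0.006]
contact_force: [-0.6, 0.3, -0.9]
gripper_width: 0.507
grasp_force: 41.9
```

{"fn": "carry_out", "kwargs": {
  "targets": [
    {"angular":[0,0,0],"travel":[0,0,0],"grip":-1},
    {"angular":[0,0,0],"travel":[0,0,0],"grip":-1},
    {"angular":[0,0,0],"travel":[0,0,0],"grip":-1}
  ]
}}

```text
time: 27.65
tool_pos: [536.7, -337.6, 79.6]
tool_rot: [0.707, 0.707, -0.001, 0.002]
contact_force: [-0.1, -0.1, -0.3]
gripper_width: 0.506
grasp_force: 41.9
```

```bash
python3 - <<'E'
from h import *
plan(537.3,-335.7,48,0)
E
```

```text
t 27.65 pos [ 536.7 -337.6   79.6] F [-0.1 -0.1 -0.3] w 0.506 gf 41.9 tips 19.0
turn [ 0.02  0.04 -0.01] travel [0.05 0.01 0.79]
```

{"fn": "carry_out", "kwargs": {
  "targets": [
    {"angular":[0,0,0],"travel":[0.04,0.01,0.4],"grip":-1},
    {"angular":[0,0,0],"travel":[0,0,0.3],"grip":-1},
    {"angular":[0,0,0],"travel":[0,0,0.09],"grip":-1},
    {"angular":[0,0,0],"travel":[0,0,0],"grip":-1},
    {"angular":[0,0,0],"travel":[0,0,0],"grip":-1},
    {"angular":[0,0,0],"travel":[0,0,0],"grip":-1},
    {"angular":[0,0,0],"travel":[0,0,0],"grip":-1}
  ]
}}

```text
time: 28.23
tool_pos: [536.1, -335.2, 47.1]
tool_rot: [0.707, 0.707, -0.001, 0.0]
contact_force: [-3.0, 2.8, 9.2]
gripper_width: 0.507
grasp_force: 43.9
```

```bash
python3 - <<'E'
from h import *
plan(537.3,-335.7,47,0)
E
```

```text
t 28.23 pos [ 536.1 -335.2   47.1] F [-3.   2.8  9.2] w 0.507 gf 43.9 tips 19.0
turn [-0.01  0.01 -0.01] travel [-0.01  0.03  0.  ]
```

{"fn": "carry_out", "kwargs": {
  "targets": [
    {"angular":[0,0,0],"travel":[0,0,0],"grip":0.3},
    {"angular":[0,0,0],"travel":[0,0,0],"grip":0.3},
    {"angular":[0,0,0],"travel":[0,0,0],"grip":0.3},
    {"angular":[0,0,0],"travel":[0,0,-0.2],"grip":0.3},
    {"angular":[0,0,0],"travel":[0,0,-0.7],"grip":0.3},
    {"angular":[0,0,-0.42],"travel":[0,0,-0.9],"grip":0.4},
    {"angular":[0,0,0],"travel":[0.3,0,-0.9],"grip":0.4},
    {"angular":[0,0,0],"travel":[0.7,0.1,-0.9],"grip":0.4},
    {"angular":[0,0,0],"travel":[0.95,0.12,0],"grip":0.4},
    {"angular":[0,0,0],"travel":[0.95,0.12,0],"grip":0.4},
    {"angular":[0,0,0],"travel":[0.95,0.12,0],"grip":0.4},
    {"angular":[0,0,0],"travel":[0.95,0.12,0],"grip":0.4}
  ]
}}

```text
time: 29.23
tool_pos: [551.6, -143.1, 186.1]
tool_rot: [0.695, 0.719, -0.001, -0.0]
contact_force: [0.1, -0.7, 0.7]
gripper_width: 0.698
grasp_force: 0.0
```

{"fn": "carry_out", "kwargs": {
  "targets": [
    {"angular":[0,0,0],"travel":[0.95,0.12,0],"grip":0.4},
    {"angular":[0,0,0],"travel":[0.95,0.12,0],"grip":0.4},
    {"angular":[0,0,0],"travel":[0.95,0.12,0],"grip":0.4},
    {"angular":[0,0,0],"travel":[0.95,0.12,0],"grip":0.4},
    {"angular":[0,0,0],"travel":[0.95,0.12,0],"grip":0.4},
    {"angular":[0,0,0],"travel":[0.95,0.12,0],"grip":0.4},
    {"angular":[0,0,0],"travel":[0.95,0.12,0],"grip":0.4},
    {"angular":[0,0,0],"travel":[0.95,0.12,0],"grip":0.4},
    {"angular":[0,0,0],"travel":[0.95,0.12,0],"grip":0.4},
    {"angular":[0,0,0],"travel":[0.95,0.12,0],"grip":0.4},
    {"angular":[0,0,0],"travel":[0.75,0.12,0],"grip":0.4},
    {"angular":[0,0,0],"travel":[0.2,0.06,0.4],"grip":0.4}
  ]
}}

```text
time: 30.23
tool_pos: [593.7, 280.4, 173.3]
tool_rot: [0.693, 0.721, 0.003, 0.0]
contact_force: [0.5, 0.0, 0.8]
gripper_width: 0.699
grasp_force: 0.0
```

{"fn": "carry_out", "kwargs": {
  "targets": [
    {"angular":[0,0,0],"travel":[0,0,0.8],"grip":0.4},
    {"angular":[0,0,0],"travel":[0,0,0.8],"grip":0.4},
    {"angular":[0,0,0],"travel":[0,0,0.4],"grip":0.4},
    {"angular":[0,0,0],"travel":[0,0,0],"grip":0.4},
    {"angular":[0,0,0],"travel":[0,0,0],"grip":0.4},
    {"angular":[0,0,0],"travel":[0,0,0],"grip":0.4},
    {"angular":[0,0,0],"travel":[0,0,0],"grip":0.4}
  ]
}}

```text
time: 30.82
tool_pos: [593.7, 275.4, 91.9]
tool_rot: [0.695, 0.719, 0.001, 0.0]
contact_force: [-0.9, 0.6, 0.4]
gripper_width: 0.702
grasp_force: 0.0
```

```bash
python3 - <<'E'
from h import *
plan(591.2,307.1,30,2.1)
p=optics.capture("top")
print([(r["at"],round(r["confidence"],2),atz(p,r["at"],22)[:2].round(1)) for r in finder.place_of(p,"case_a")[:4]])
print([(r["at"],atz(p,r["at"],0)[:2].round(1)) for r in finder.place_of(p,"plate")[:1]])
im=p["pixels"];c=np.round(proj(p,[537,-335,52])).astype(int);print(c)
hsv=cv2.cvtColor(im,cv2.COLOR_BGR2HSV);m=cv2.inRange(hsv,(0,0,130),(180,70,255));z=np.zeros_like(m);z[c[1]-25:c[1]+25,c[0]-25:c[0]+25]=m[c[1]-25:c[1]+25,c[0]-25:c[0]+25]
for k in cv2.findContours(z,cv2.RETR_EXTERNAL,cv2.CHAIN_APPROX_NONE)[0]:
  if cv2.contourArea(k)>50:
    w=np.array([atz(p,a[0],52)[:2] for a in k],np.float32);print("case",cv2.minAreaRect(w))
from m import fit; fit(p)
E
```

```text
t 30.82 pos [593.7 275.4  91.9] F [-0.9  0.6  0.4] w 0.702 gf 0.0 tips 19.0
turn [ 0.02 -0.01 -0.02] travel [ 0.79 -0.03  1.55]
[([243.5, 264.1], 0.77, array([475.8, 241.8])), ([476.2, 235.0], 0.75, array([ 541.7, -333.4])), ([248.6, 217.5], 0.67, array([591.2, 231. ]))]
[([474.6, 238.4], array([ 536.7, -336.5]))]
[481 235]
case ((536.5602416992188, -334.3152770996094), (60.07842254638672, 44.3714485168457), 89.36396789550781)
case ((541.4937133789062, -376.1485595703125), (127.09143829345703, 48.713966369628906), 12.079244613647461)
spot ((539.3630981445312, -335.6045837402344), (199.3712615966797, 199.5478973388672), 78.18240356445312)
plate [ 537.4 -335.9   79. ] mad 0.5740843892579548 178
```

{"fn": "carry_out", "kwargs": {
  "targets": [
    {"angular":[0,0,0],"travel":[0.4,0,0],"grip":0.4},
    {"angular":[0,0,0],"travel":[0.39,-0.03,0],"grip":0.4},
    {"angular":[0,0,0],"travel":[0,0,0.3],"grip":0.4},
    {"angular":[0,0,0],"travel":[0,0,0.6],"grip":0.4},
    {"angular":[0,0,0],"travel":[0,0,0.5],"grip":0.4},
    {"angular":[0,0,0],"travel":[0,0,0.15],"grip":0.4},
    {"angular":[0,0,0],"travel":[0,0,0],"grip":0.4},
    {"angular":[0,0,0],"travel":[0,0,0],"grip":0.4}
  ]
}}

```text
time: 31.63
tool_pos: [589.4, 306.9, 27.1]
tool_rot: [0.694, 0.72, -0.001, -0.001]
contact_force: [0.4, 0.2, 1.0]
gripper_width: 0.702
grasp_force: 0.0
```

```bash
python3 - <<'E'
from h import *
plan(591.2,307.1,30,2.1)
E
```

```text
t 31.63 pos [589.4 306.9  27.1] F [0.4 0.2 1. ] w 0.702 gf 0.0 tips 19.0
turn [-0.03 -0.   -0.01] travel [ 0.    0.05 -0.07]
```

{"fn": "carry_out", "kwargs": {
  "targets": [
    {"angular":[0,0,0],"travel":[0,0.04,-0.03],"grip":-1},
    {"angular":[0,0,0],"travel":[0,0,0],"grip":-1},
    {"angular":[0,0,0],"travel":[0,0,0],"grip":-1},
    {"angular":[0,0,0],"travel":[0,0,0],"grip":-1},
    {"angular":[0,0,0],"travel":[0,0,0],"grip":-1},
    {"angular":[0,0,0],"travel":[0,0,0],"grip":-1},
    {"angular":[0,0,0],"travel":[0,0,-0.3],"grip":-1},
    {"angular":[0,0,0],"travel":[0,0,-0.8],"grip":-1},
    {"angular":[0,0,0],"travel":[0,0,-0.9],"grip":-1},
    {"angular":[0,0,0.42],"travel":[0,0,-0.9],"grip":-1},
    {"angular":[0,0,0],"travel":[-0.34,0,-0.8],"grip":-1},
    {"angular":[0,0,0],"travel":[-0.8,-0.1,-0.3],"grip":-1}
  ]
}}

```text
time: 32.63
tool_pos: [589.7, 263.9, 195.3]
tool_rot: [0.706, 0.708, 0.004, 0.001]
contact_force: [1.3, -0.1, 0.2]
gripper_width: 0.509
grasp_force: 42.4
```

{"fn": "carry_out", "kwargs": {
  "targets": [
    {"angular":[0,0,0],"travel":[-0.95,-0.08,0],"grip":-1},
    {"angular":[0,0,0],"travel":[-0.95,-0.08,0],"grip":-1},
    {"angular":[0,0,0],"travel":[-0.95,-0.08,0],"grip":-1},
    {"angular":[0,0,0],"travel":[-0.95,-0.08,0],"grip":-1},
    {"angular":[0,0,0],"travel":[-0.95,-0.08,0],"grip":-1},
    {"angular":[0,0,0],"travel":[-0.95,-0.08,0],"grip":-1},
    {"angular":[0,0,0],"travel":[-0.95,-0.08,0],"grip":-1},
    {"angular":[0,0,0],"travel":[-0.95,-0.08,0],"grip":-1},
    {"angular":[0,0,0],"travel":[-0.95,-0.08,0],"grip":-1},
    {"angular":[0,0,0],"travel":[-0.95,-0.08,0],"grip":-1},
    {"angular":[0,0,0],"travel":[-0.95,-0.08,0],"grip":-1},
    {"angular":[0,0,0],"travel":[-0.95,-0.08,0],"grip":-1}
  ]
}}

```text
time: 33.63
tool_pos: [547.4, -196.5, 188.8]
tool_rot: [0.708, 0.707, -0.001, -0.001]
contact_force: [0.9, -0.9, -1.1]
gripper_width: 0.506
grasp_force: 42.4
```

{"fn": "carry_out", "kwargs": {
  "targets": [
    {"angular":[0,0,0],"travel":[-0.95,-0.08,0],"grip":-1},
    {"angular":[0,0,0],"travel":[-0.95,-0.08,0],"grip":-1},
    {"angular":[0,0,0],"travel":[-0.8,-0.08,0],"grip":-1},
    {"angular":[0,0,0],"travel":[-0.8,-0.08,0.3],"grip":-1},
    {"angular":[0,0,0],"travel":[0,0,0.8],"grip":-1},
    {"angular":[0,0,0],"travel":[0,0,0.8],"grip":-1},
    {"angular":[0,0,0],"travel":[0,0,0.1],"grip":-1},
    {"angular":[0,0,0],"travel":[0,0,0],"grip":-1},
    {"angular":[0,0,0],"travel":[0,0,0],"grip":-1},
    {"angular":[0,0,0],"travel":[0,0,0],"grip":-1},
    {"angular":[0,0,0],"travel":[0,0,0],"grip":-1},
    {"angular":[0,0,0],"travel":[0,0,0],"grip":-1}
  ]
}}

```text
time: 34.63
tool_pos: [536.1, -335.4, 110.6]
tool_rot: [0.707, 0.707, -0.001, 0.001]
contact_force: [0.3, 0.6, -1.4]
gripper_width: 0.506
grasp_force: 42.3
```

```bash
python3 - <<'E'
from h import *
plan(536.8,-335,78,0)
E
```

```text
t 34.63 pos [ 536.1 -335.4  110.6] F [ 0.3  0.6 -1.4] w 0.506 gf 42.3 tips 19.0
turn [ 0.    0.03 -0.01] travel [0.01 0.02 0.81]
```

{"fn": "carry_out", "kwargs": {
  "targets": [
    {"angular":[0,0.03,0],"travel":[0.01,0.02,0.4],"grip":-1},
    {"angular":[0,0,0],"travel":[0,0,0.3],"grip":-1},
    {"angular":[0,0,0],"travel":[0,0,0.11],"grip":-1},
    {"angular":[0,0,0],"travel":[0,0,0.05],"grip":-1},
    {"angular":[0,0,0],"travel":[0,0,0],"grip":-1},
    {"angular":[0,0,0],"travel":[0,0,0],"grip":-1},
    {"angular":[0,0,0],"travel":[0,0,0],"grip":-1},
    {"angular":[0,0,0],"travel":[0,0,0],"grip":-1}
  ]
}}

```text
time: 35.3
tool_pos: [535.9, -334.2, 77.2]
tool_rot: [0.707, 0.707, -0.0, -0.002]
contact_force: [-7.1, 7.1, 18.6]
gripper_width: 0.511
grasp_force: 45.2
```

```bash
python3 - <<'E'
from h import *
plan(536.8,-335,75.5,0)
E
```

```text
t 35.3 pos [ 535.9 -334.2   77.2] F [-7.1  7.1 18.6] w 0.511 gf 45.2 tips 19.0
turn [-0.04 -0.04 -0.01] travel [-0.02  0.02  0.04]
```

{"fn": "carry_out", "kwargs": {
  "targets": [
    {"angular":[0,0,0],"travel":[0,0,-0.04],"grip":-1},
    {"angular":[0,0,0],"travel":[0,0,0],"grip":-1},
    {"angular":[0,0,0],"travel":[0,0,0],"grip":0.25},
    {"angular":[0,0,0],"travel":[0,0,0],"grip":0.25},
    {"angular":[0,0,0],"travel":[0,0,0],"grip":0.25},
    {"angular":[0,0,0],"travel":[0,0,-0.2],"grip":0.25},
    {"angular":[0,0,0],"travel":[0,0,-0.8],"grip":0.25},
    {"angular":[0,0,0],"travel":[0,0,-0.9],"grip":0.4},
    {"angular":[0,0,0.5],"travel":[0,0,-0.9],"grip":0.4},
    {"angular":[0,0,0.5],"travel":[0,0,0],"grip":0.4},
    {"angular":[0,0,0],"travel":[0.5,0,0],"grip":0.4},
    {"angular":[0,0,0],"travel":[0.95,-0.19,0],"grip":0.4}
  ]
}}

```text
time: 36.3
tool_pos: [534.4, -279.3, 189.6]
tool_rot: [0.739, 0.674, 0.0, 0.001]
contact_force: [1.0, 1.2, -0.5]
gripper_width: 0.703
grasp_force: 0.0
```

{"fn": "carry_out", "kwargs": {
  "targets": [
    {"angular":[0,0,0],"travel":[0.95,-0.19,0],"grip":0.4},
    {"angular":[0,0,0],"travel":[0.95,-0.19,0],"grip":0.4},
    {"angular":[0,0,0],"travel":[0.95,-0.19,0],"grip":0.4},
    {"angular":[0,0,0],"travel":[0.95,-0.19,0],"grip":0.4},
    {"angular":[0,0,0],"travel":[0.95,-0.19,0],"grip":0.4},
    {"angular":[0,0,0],"travel":[0.95,-0.19,0],"grip":0.4},
    {"angular":[0,0,0],"travel":[0.95,-0.19,0],"grip":0.4},
    {"angular":[0,0,0],"travel":[0.95,-0.19,0],"grip":0.4},
    {"angular":[0,0,0],"travel":[0.95,-0.19,0],"grip":0.4},
    {"angular":[0,0,0],"travel":[0.95,-0.19,0],"grip":0.4},
    {"angular":[0,0,0],"travel":[0.95,-0.19,0],"grip":0.4},
    {"angular":[0,0,0],"travel":[0.95,-0.19,0],"grip":0.4}
  ]
}}

```text
time: 37.3
tool_pos: [482.8, 187.9, 189.8]
tool_rot: [0.738, 0.675, 0.0, -0.002]
contact_force: [0.6, -0.2, -0.5]
gripper_width: 0.697
grasp_force: 0.0
```

{"fn": "carry_out", "kwargs": {
  "targets": [
    {"angular":[0,0,0],"travel":[0.9,-0.19,0],"grip":0.4},
    {"angular":[0,0,0],"travel":[0.5,0,0.5],"grip":0.4},
    {"angular":[0,0,0],"travel":[0,0,0.8],"grip":0.4},
    {"angular":[0,0,0],"travel":[0,0,0.8],"grip":0.4},
    {"angular":[0,0,0],"travel":[0,0,0.3],"grip":0.4},
    {"angular":[0,0,0],"travel":[0,0,0],"grip":0.4},
    {"angular":[0,0,0],"travel":[0,0,0],"grip":0.4},
    {"angular":[0,0,0],"travel":[0,0,0],"grip":0.4},
    {"angular":[0,0,0],"travel":[0,0,0],"grip":0.4}
  ]
}}

```text
time: 38.05
tool_pos: [482.3, 242.8, 95.8]
tool_rot: [0.738, 0.675, 0.002, -0.001]
contact_force: [-0.3, 0.1, 0.9]
gripper_width: 0.703
grasp_force: 0.0
```

```bash
cat > st.py <<'E'
from h import *
def stack(p,ztop):
    im=p["pixels"];c=np.round(proj(p,[537,-335,ztop])).astype(int)
    hsv=cv2.cvtColor(im,cv2.COLOR_BGR2HSV);m=cv2.inRange(hsv,(0,0,130),(180,70,255));z=np.zeros_like(m);s=np.s_[c[1]-23:c[1]+23,c[0]-23:c[0]+23];z[s]=m[s]
    for k in cv2.findContours(z,cv2.RETR_EXTERNAL,cv2.CHAIN_APPROX_NONE)[0]:
        if cv2.contourArea(k)>150:
            w=np.array([atz(p,a[0],ztop)[:2] for a in k],np.float32);print("top case",cv2.minAreaRect(w))
E
python3 - <<'E'
from h import *
from st import stack; from m import fit
plan(480.1,242.8,30,-5)
p=optics.capture("top");stack(p,82);fit(p)
E
```

```text
t 38.05 pos [482.3 242.8  95.8] F [-0.3  0.1  0.9] w 0.703 gf 0.0 tips 19.0
turn [ 0.02 -0.05 -0.02] travel [-0.01 -0.05  1.64]
top case ((536.154541015625, -332.6248779296875), (60.19926452636719, 43.248226165771484), 89.37841796875)
top case ((542.3206787109375, -366.57421875), (117.99851989746094, 42.77140808105469), 18.132030487060547)
spot ((539.3447265625, -335.52642822265625), (199.38034057617188, 199.70970153808594), 78.1331787109375)
plate [ 537.3 -335.9   79. ] mad 0.5597409165283267 178
```

{"fn": "carry_out", "kwargs": {
  "targets": [
    {"angular":[0,0,0],"travel":[-0.01,-0.04,0.6],"grip":0.4},
    {"angular":[0,0,0],"travel":[0,0,0.6],"grip":0.4},
    {"angular":[0,0,0],"travel":[0,0,0.42],"grip":0.4},
    {"angular":[0,0,0],"travel":[0,0,0],"grip":0.4},
    {"angular":[0,0,0],"travel":[0,0,0],"grip":0.4},
    {"angular":[0,0,0],"travel":[0,0,0],"grip":-1},
    {"angular":[0,0,0],"travel":[0,0,0],"grip":-1},
    {"angular":[0,0,0],"travel":[0,0,0],"grip":-1},
    {"angular":[0,0,0],"travel":[0,0,0],"grip":-1},
    {"angular":[0,0,0],"travel":[0,0,0],"grip":-1},
    {"angular":[0,0,0],"travel":[0,0,0],"grip":-1},
    {"angular":[0,0,0],"travel":[0,0,-0.3],"grip":-1}
  ]
}}

```text
time: 39.1
tool_pos: [477.7, 242.3, 40.0]
tool_rot: [0.738, 0.675, -0.001, -0.002]
contact_force: [-0.1, 0.7, -1.4]
gripper_width: 0.503
grasp_force: 42.6
```

{"fn": "carry_out", "kwargs": {
  "targets": [
    {"angular":[0,0,0],"travel":[0,0,-0.8],"grip":-1},
    {"angular":[0,0,0],"travel":[0,0,-0.9],"grip":-1},
    {"angular":[0,0,-0.5],"travel":[0,0,-0.9],"grip":-1},
    {"angular":[0,0,-0.5],"travel":[0,0,-0.9],"grip":-1},
    {"angular":[0,0,0],"travel":[-0.4,0.11,-0.2],"grip":-1},
    {"angular":[0,0,0],"travel":[-0.8,0.1,0],"grip":-1},
    {"angular":[0,0,0],"travel":[-0.95,0.1,0],"grip":-1},
    {"angular":[0,0,0],"travel":[-0.95,0.1,0],"grip":-1},
    {"angular":[0,0,0],"travel":[-0.95,0.1,0],"grip":-1},
    {"angular":[0,0,0],"travel":[-0.95,0.1,0],"grip":-1},
    {"angular":[0,0,0],"travel":[-0.95,0.1,0],"grip":-1},
    {"angular":[0,0,0],"travel":[-0.95,0.1,0],"grip":-1}
  ]
}}

```text
time: 40.1
tool_pos: [510.7, -35.6, 188.7]
tool_rot: [0.708, 0.707, 0.0, -0.001]
contact_force: [1.4, 0.4, -0.8]
gripper_width: 0.503
grasp_force: 42.7
```

{"fn": "carry_out", "kwargs": {
  "targets": [
    {"angular":[0,0,0],"travel":[-0.95,0.1,0],"grip":-1},
    {"angular":[0,0,0],"travel":[-0.95,0.1,0],"grip":-1},
    {"angular":[0,0,0],"travel":[-0.95,0.1,0],"grip":-1},
    {"angular":[0,0,0],"travel":[-0.95,0.1,0],"grip":-1},
    {"angular":[0,0,0],"travel":[-0.95,0.1,0],"grip":-1},
    {"angular":[0,0,0],"travel":[-0.95,0.1,0],"grip":-1},
    {"angular":[0,0,0],"travel":[-0.95,0,0],"grip":-1},
    {"angular":[0,0,0],"travel":[-0.9,0,0],"grip":-1},
    {"angular":[0,0,0],"travel":[0,0,0.3],"grip":-1},
    {"angular":[0,0,0],"travel":[0,0,0.8],"grip":-1},
    {"angular":[0,0,0],"travel":[0,0,0.2],"grip":-1},
    {"angular":[0,0,0],"travel":[0,0,0],"grip":-1}
  ]
}}

```text
time: 41.1
tool_pos: [532.3, -333.6, 131.6]
tool_rot: [0.708, 0.707, 0.0, -0.006]
contact_force: [-0.4, -0.3, -0.8]
gripper_width: 0.504
grasp_force: 42.6
```

{"fn": "carry_out", "kwargs": {
  "targets": [
    {"angular":[0,0,0],"travel":[0,0,0],"grip":-1},
    {"angular":[0,0,0],"travel":[0,0,0],"grip":-1},
    {"angular":[0,0,0],"travel":[0,0,0],"grip":-1},
    {"angular":[0,0,0],"travel":[0,0,0],"grip":-1}
  ]
}}

```text
time: 41.43
tool_pos: [535.2, -336.1, 136.6]
tool_rot: [0.707, 0.707, 0.0, -0.0]
contact_force: [-0.4, -0.5, -0.7]
gripper_width: 0.506
grasp_force: 42.6
```

```bash
python3 - <<'E'
from h import *
plan(536.8,-334.6,107,0)
E
```

```text
t 41.43 pos [ 535.2 -336.1  136.6] F [-0.4 -0.5 -0.7] w 0.506 gf 42.6 tips 19.0
turn [-0.   -0.01 -0.01] travel [0.04 0.04 0.74]
```

{"fn": "carry_out", "kwargs": {
  "targets": [
    {"angular":[0,0,0],"travel":[0.04,0.03,0.4],"grip":-1},
    {"angular":[0,0,0],"travel":[0,0,0.25],"grip":-1},
    {"angular":[0,0,0],"travel":[0,0,0.06],"grip":-1},
    {"angular":[0,0,0],"travel":[0,0,0.03],"grip":-1},
    {"angular":[0,0,0],"travel":[0,0,0],"grip":-1},
    {"angular":[0,0,0],"travel":[0,0,0],"grip":-1},
    {"angular":[0,0,0],"travel":[0,0,0],"grip":-1},
    {"angular":[0,0,0],"travel":[0,0,0],"grip":-1}
  ]
}}

```text
time: 42.1
tool_pos: [536.2, -334.3, 107.5]
tool_rot: [0.708, 0.707, 0.0, -0.001]
contact_force: [-3.0, 2.3, 9.8]
gripper_width: 0.508
grasp_force: 44.3
```

```bash
python3 - <<'E'
from h import *
plan(536.8,-334.6,107,0)
E
```

```text
t 42.1 pos [ 536.2 -334.3  107.5] F [-3.   2.3  9.8] w 0.508 gf 44.3 tips 19.0
turn [-0.01 -0.02 -0.01] travel [-0.01  0.01  0.01]
```

{"fn": "carry_out", "kwargs": {
  "targets": [
    {"angular":[0,0,0],"travel":[0,0,0],"grip":0.25},
    {"angular":[0,0,0],"travel":[0,0,0],"grip":0.25},
    {"angular":[0,0,0],"travel":[0,0,0],"grip":0.25},
    {"angular":[0,0,0],"travel":[0,0,-0.2],"grip":0.25},
    {"angular":[0,0,0],"travel":[0,0,-0.8],"grip":0.25},
    {"angular":[0,0,0.54],"travel":[0,0,-0.9],"grip":0.4},
    {"angular":[0,0,0],"travel":[0.3,0,-0.3],"grip":0.4},
    {"angular":[0,0,0],"travel":[0.7,0.05,0],"grip":0.4},
    {"angular":[0,0,0],"travel":[0.96,0.05,0],"grip":0.4},
    {"angular":[0,0,0],"travel":[0.95,0.05,0],"grip":0.4},
    {"angular":[0,0,0],"travel":[0.95,0.05,0],"grip":0.4},
    {"angular":[0,0,0],"travel":[0.95,0.05,0],"grip":0.4}
  ]
}}

```text
time: 43.1
tool_pos: [555.0, -141.0, 194.3]
tool_rot: [0.724, 0.689, 0.0, -0.002]
contact_force: [0.3, -0.6, -0.8]
gripper_width: 0.698
grasp_force: 0.0
```

{"fn": "carry_out", "kwargs": {
  "targets": [
    {"angular":[0,0,0],"travel":[0.95,0.05,0],"grip":0.4},
    {"angular":[0,0,0],"travel":[0.95,0.05,0],"grip":0.4},
    {"angular":[0,0,0],"travel":[0.95,0.05,0],"grip":0.4},
    {"angular":[0,0,0],"travel":[0.95,0.05,0],"grip":0.4},
    {"angular":[0,0,0],"travel":[0.95,0.05,0],"grip":0.4},
    {"angular":[0,0,0],"travel":[0.95,0.05,0],"grip":0.4},
    {"angular":[0,0,0],"travel":[0.95,0.05,0],"grip":0.4},
    {"angular":[0,0,0],"travel":[0.95,0.05,0],"grip":0.4},
    {"angular":[0,0,0],"travel":[0.95,0.05,0],"grip":0.4},
    {"angular":[0,0,0],"travel":[0.6,0.05,0],"grip":0.4},
    {"angular":[0,0,0],"travel":[0.4,0.05,0],"grip":0.4},
    {"angular":[0,0,0],"travel":[0,0,0.5],"grip":0.4}
  ]
}}

```text
time: 44.1
tool_pos: [598.2, 242.1, 179.5]
tool_rot: [0.723, 0.691, 0.004, 0.0]
contact_force: [1.6, 0.2, 0.0]
gripper_width: 0.697
grasp_force: 0.0
```

{"fn": "carry_out", "kwargs": {
  "targets": [
    {"angular":[0,0,0],"travel":[0,0,0.8],"grip":0.4},
    {"angular":[0,0,0],"travel":[0,0,0.8],"grip":0.4},
    {"angular":[0,0,0],"travel":[0,0,0.3],"grip":0.4},
    {"angular":[0,0,0],"travel":[0,0,0],"grip":0.4},
    {"angular":[0,0,0],"travel":[0,0,0],"grip":0.4},
    {"angular":[0,0,0],"travel":[0,0,0],"grip":0.4},
    {"angular":[0,0,0],"travel":[0,0,0],"grip":0.4}
  ]
}}

```text
time: 44.68
tool_pos: [597.3, 238.4, 101.6]
tool_rot: [0.724, 0.69, 0.002, -0.0]
contact_force: [0.6, 0.4, 0.6]
gripper_width: 0.702
grasp_force: 0.0
```

```bash
python3 - <<'E'
from h import *
from st import stack; from m import fit
plan(595.5,237.7,30,-2.7)
p=optics.capture("top");stack(p,112);fit(p)
for n,z in(("blade",2),("blade_tip",3.5)): print(n,[(r["at"],round(r["confidence"],2),atz(p,r["at"],z)[:2].round(1)) for r in finder.place_of(p,n)[:1]])
E
```

```text
t 44.68 pos [597.3 238.4 101.6] F [0.6 0.4 0.6] w 0.702 gf 0.0 tips 19.0
turn [ 0.03 -0.04 -0.02] travel [-0.02 -0.04  1.79]
top case ((541.76416015625, -334.927001953125), (125.1460189819336, 75.91617584228516), 16.09025001525879)
spot ((539.3278198242188, -335.6466979980469), (199.3651123046875, 199.53732299804688), 78.2151870727539)
plate [ 537.3 -335.8   78.9] mad 0.5458117915476279 178
blade [([372.2, 295.9], 0.58, array([396. , -71.2]))]
blade_tip [([308.8, 297.8], 0.74, array([393.5,  84.4]))]
```

{"fn": "carry_out", "kwargs": {
  "targets": [
    {"angular":[0.02,-0.03,0],"travel":[-0.02,-0.03,0.6],"grip":0.4},
    {"angular":[0,0,0],"travel":[0,0,0.7],"grip":0.4},
    {"angular":[0,0,0],"travel":[0,0,0.47],"grip":0.4},
    {"angular":[0,0,0],"travel":[0,0,0],"grip":0.4},
    {"angular":[0,0,0],"travel":[0,0,0],"grip":0.4},
    {"angular":[0,0,0],"travel":[0,0,0],"grip":-1},
    {"angular":[0,0,0],"travel":[0,0,0],"grip":-1},
    {"angular":[0,0,0],"travel":[0,0,0],"grip":-1},
    {"angular":[0,0,0],"travel":[0,0,0],"grip":-1},
    {"angular":[0,0,0],"travel":[0,0,0],"grip":-1},
    {"angular":[0,0,0],"travel":[0,0,0],"grip":-1},
    {"angular":[0,0,0],"travel":[0,0,-0.3],"grip":-1}
  ]
}}

```text
time: 45.83
tool_pos: [592.9, 237.2, 39.0]
tool_rot: [0.724, 0.69, -0.003, -0.002]
contact_force: [-0.2, 0.6, -2.1]
gripper_width: 0.509
grasp_force: 41.4
```

{"fn": "carry_out", "kwargs": {
  "targets": [
    {"angular":[0,0,0],"travel":[0,0,-0.8],"grip":-1},
    {"angular":[0,0,0],"travel":[0,0,-0.9],"grip":-1},
    {"angular":[0,0,-0.54],"travel":[0,0,-0.9],"grip":-1},
    {"angular":[0,0,0],"travel":[0,0,-0.9],"grip":-1},
    {"angular":[0,0,0],"travel":[-0.3,-0.1,-0.7],"grip":-1},
    {"angular":[0,0,0],"travel":[-0.8,-0.1,0],"grip":-1},
    {"angular":[0,0,0],"travel":[-0.95,-0.1,0],"grip":-1},
    {"angular":[0,0,0],"travel":[-0.95,-0.1,0],"grip":-1},
    {"angular":[0,0,0],"travel":[-0.95,-0.1,0],"grip":-1},
    {"angular":[0,0,0],"travel":[-0.95,-0.1,0],"grip":-1},
    {"angular":[0,0,0],"travel":[-0.95,-0.1,0],"grip":-1},
    {"angular":[0,0,0],"travel":[-0.95,-0.1,0],"grip":-1}
  ]
}}

```text
time: 46.83
tool_pos: [561.5, -36.2, 208.7]
tool_rot: [0.708, 0.707, -0.001, -0.001]
contact_force: [0.8, -0.5, -1.0]
gripper_width: 0.506
grasp_force: 41.4
```

{"fn": "carry_out", "kwargs": {
  "targets": [
    {"angular":[0,0,0],"travel":[-0.95,-0.1,0],"grip":-1},
    {"angular":[0,0,0],"travel":[-0.95,-0.1,0],"grip":-1},
    {"angular":[0,0,0],"travel":[-0.95,-0.1,0],"grip":-1},
    {"angular":[0,0,0],"travel":[-0.95,-0.1,0],"grip":-1},
    {"angular":[0,0,0],"travel":[-0.95,-0.1,0],"grip":-1},
    {"angular":[0,0,0],"travel":[-0.95,-0.1,0],"grip":-1},
    {"angular":[0,0,0],"travel":[-0.95,-0.07,0],"grip":-1},
    {"angular":[0,0,0],"travel":[-0.86,0,0],"grip":-1},
    {"angular":[0,0,0],"travel":[0,0,0.3],"grip":-1},
    {"angular":[0,0,0],"travel":[0,0,0.5],"grip":-1},
    {"angular":[0,0,0],"travel":[0,0,0.2],"grip":-1},
    {"angular":[0,0,0],"travel":[0,0,0],"grip":-1}
  ]
}}

```text
time: 47.83
tool_pos: [533.3, -333.1, 165.2]
tool_rot: [0.708, 0.707, -0.001, -0.005]
contact_force: [0.1, 0.5, -1.1]
gripper_width: 0.511
grasp_force: 41.4
```

{"fn": "carry_out", "kwargs": {
  "targets": [
    {"angular":[0,0,0],"travel":[0,0,0],"grip":-1},
    {"angular":[0,0,0],"travel":[0,0,0],"grip":-1},
    {"angular":[0,0,0],"travel":[0,0,0],"grip":-1},
    {"angular":[0,0,0],"travel":[0,0,0],"grip":-1}
  ]
}}

```text
time: 48.17
tool_pos: [535.5, -335.0, 169.3]
tool_rot: [0.707, 0.707, -0.001, -0.001]
contact_force: [-0.5, -0.4, -0.7]
gripper_width: 0.508
grasp_force: 41.4
```

```bash
python3 - <<'E'
from h import *
plan(536.8,-334.6,138,0)
E
```

```text
t 48.17 pos [ 535.5 -335.   169.3] F [-0.5 -0.4 -0.7] w 0.508 gf 41.4 tips 19.0
turn [-0.03  0.01 -0.01] travel [0.01 0.03 0.78]
```

{"fn": "carry_out", "kwargs": {
  "targets": [
    {"angular":[0,0,0],"travel":[0.01,0.02,0.4],"grip":-1},
    {"angular":[0,0,0],"travel":[0,0,0.28],"grip":-1},
    {"angular":[0,0,0],"travel":[0,0,0.08],"grip":-1},
    {"angular":[0,0,0],"travel":[0,0,0.03],"grip":-1},
    {"angular":[0,0,0],"travel":[0,0,0],"grip":-1},
    {"angular":[0,0,0],"travel":[0,0,0],"grip":-1},
    {"angular":[0,0,0],"travel":[0,0,0],"grip":-1},
    {"angular":[0,0,0],"travel":[0,0,0],"grip":-1}
  ]
}}

```text
time: 48.83
tool_pos: [535.2, -334.4, 137.3]
tool_rot: [0.708, 0.707, -0.002, -0.002]
contact_force: [-2.7, 1.7, 5.0]
gripper_width: 0.506
grasp_force: 40.7
```

```bash
python3 - <<'E'
from h import *
plan(536.8,-334.6,137.5,0)
E
```

```text
t 48.83 pos [ 535.2 -334.4  137.3] F [-2.7  1.7  5. ] w 0.506 gf 40.7 tips 19.0
turn [-0.06 -0.01 -0.02] travel [-0.01  0.04 -0.01]
```

{"fn": "carry_out", "kwargs": {
  "targets": [
    {"angular":[0,0,0],"travel":[0,0,0],"grip":0.25},
    {"angular":[0,0,0],"travel":[0,0,0],"grip":0.25},
    {"angular":[0,0,0],"travel":[0,0,0],"grip":0.25},
    {"angular":[0,0,0],"travel":[0,0,-0.2],"grip":0.25},
    {"angular":[0,0,0],"travel":[0,0,-0.7],"grip":0.25},
    {"angular":[0,0,0.45],"travel":[0,0,-0.8],"grip":0.25},
    {"angular":[0,0,0],"travel":[0,0,-0.8],"grip":-1},
    {"angular":[0,0,0],"travel":[0.4,0,-0.8],"grip":-1},
    {"angular":[0,0,0],"travel":[0.8,0,-0.8],"grip":-1},
    {"angular":[0,0,0],"travel":[0.95,-0.03,0],"grip":-1},
    {"angular":[0,0,0],"travel":[0.95,-0.03,0],"grip":-1},
    {"angular":[0,0,0],"travel":[0.95,-0.03,0],"grip":-1}
  ]
}}

```text
time: 49.83
tool_pos: [539.1, -173.8, 299.4]
tool_rot: [0.722, 0.692, -0.001, -0.0]
contact_force: [1.0, -0.0, 0.4]
gripper_width: -0.001
grasp_force: 0.0
```

{"fn": "carry_out", "kwargs": {
  "targets": [
    {"angular":[0,0,0],"travel":[0.95,-0.03,0],"grip":-1},
    {"angular":[0,0,0],"travel":[0.95,-0.03,0],"grip":-1},
    {"angular":[0,0,0],"travel":[0.95,-0.03,0],"grip":-1},
    {"angular":[0,0,0],"travel":[0.95,-0.03,0],"grip":-1},
    {"angular":[0,0,0],"travel":[0.95,-0.03,0],"grip":-1},
    {"angular":[0,0,0],"travel":[0.95,-0.03,0],"grip":-1},
    {"angular":[0,0,0],"travel":[0.95,-0.03,0],"grip":-1},
    {"angular":[0,0,0],"travel":[0.95,-0.03,0],"grip":-1},
    {"angular":[0,0,0],"travel":[0.95,-0.03,0],"grip":-1},
    {"angular":[0,0,0],"travel":[0.95,-0.03,0],"grip":-1},
    {"angular":[0,0,0],"travel":[0.95,-0.03,0],"grip":-1},
    {"angular":[0,0,0],"travel":[0.95,-0.03,0],"grip":-1}
  ]
}}

```text
time: 50.83
tool_pos: [543.0, 283.2, 298.7]
tool_rot: [0.721, 0.693, -0.001, -0.001]
contact_force: [-0.5, 0.8, -0.4]
gripper_width: -0.001
grasp_force: 0.0
```

{"fn": "carry_out", "kwargs": {
  "targets": [
    {"angular":[0,0,0],"travel":[0.95,0,0],"grip":-1},
    {"angular":[0,0,0],"travel":[0.95,0,0],"grip":-1},
    {"angular":[0,0,0],"travel":[0.95,0,0],"grip":-1},
    {"angular":[0,0,0],"travel":[0.9,0,0],"grip":-1},
    {"angular":[0,0,0],"travel":[0.15,0,0],"grip":-1},
    {"angular":[0,0,0],"travel":[0,0,0],"grip":-1},
    {"angular":[0,0,0],"travel":[0,0,0],"grip":-1},
    {"angular":[0,0,0],"travel":[0,0,0],"grip":-1},
    {"angular":[0,0,0],"travel":[0,0,0],"grip":-1}
  ]
}}

```text
time: 51.58
tool_pos: [550.2, 435.6, 298.5]
tool_rot: [0.722, 0.692, -0.001, -0.001]
contact_force: [0.2, -0.2, -0.4]
gripper_width: 0.001
grasp_force: 0.0
```

```bash
python3 - <<'E'
from h import *
plan(547,440,205,-2.25)
p=optics.capture("top");save(p,"t20")
for n,z in(("cover_lip",231),("blade",2),("blade_tip",3.5),("plate",0),("jar",0),("mouse",0)): print(n,[(r["at"],round(r["confidence"],2),atz(p,r["at"],z)[:2].round(1)) for r in finder.place_of(p,n)[:1]])
im=p["pixels"];g=cv2.cvtColor(im,cv2.COLOR_BGR2GRAY);c=np.round(proj(p,[536.5,-334.5,142])).astype(int);print(c)
print(finder.boxes_of(p,"case_a")[:3])
# expected top-face corners vs edges
e=cv2.Canny(g,40,120)
for dy in range(-40,41,3):
    pass
s=optics.capture("scene");save(s,"s20")
print([(np.round(r["at"]),round(r["confidence"],2)) for r in finder.place_of(s,"case_a")[:5]],[np.round(proj(s,[536.5,-334.5,z])) for z in(22,52,82,112)])
E
```

```text
t 51.58 pos [550.2 435.6 298.5] F [ 0.2 -0.2 -0.4] w 0.001 gf 0.0 tips 19.0
turn [-0.04  0.   -0.04] travel [ 0.11 -0.08  2.34]
cover_lip [([148.0, 219.4], 0.66, array([544.6, 403.7]))]
blade [([231.2, 240.7], 0.69, array([536.9, 276.3]))]
blade_tip [([312.0, 299.3], 0.89, array([389.7,  76.6]))]
plate [([474.5, 236.1], 0.63, array([ 542.6, -336.7]))]
jar [([327.0, 161.3], 0.96, array([742. ,  34.8]))]
mouse [([473.8, 312.8], 0.71, array([ 350.5, -322.4]))]
[495 228]
[{'at': [491.2, 229.9], 'confidence': 0.56}, {'at': [329.3, 156.4], 'confidence': 0.54}, {'at': [358.1, 279.7], 'confidence': 0.4}]
[] [array([178., 276.]), array([176., 267.]), array([174., 257.]), array([171., 248.])]
```

{"fn": "carry_out", "kwargs": {
  "targets": [
    {"angular":[0,0,0],"travel":[0.2,0,0.4],"grip":-1},
    {"angular":[0,0,0],"travel":[0,0,0.7],"grip":-1},
    {"angular":[0,0,0],"travel":[0,0,0.7],"grip":-1},
    {"angular":[0,0,0],"travel":[0,0,0.5],"grip":-1},
    {"angular":[0,0,0],"travel":[0,0,0],"grip":-1},
    {"angular":[0,0,0],"travel":[-0.25,0,0],"grip":-1},
    {"angular":[0,0,0],"travel":[-0.25,0,0],"grip":-1},
    {"angular":[0,0,0],"travel":[-0.3,0,0],"grip":-1},
    {"angular":[0,0,0],"travel":[-0.3,0,0],"grip":-1},
    {"angular":[0,0,0],"travel":[-0.3,0,-0.05],"grip":-1},
    {"angular":[0,0,0],"travel":[-0.3,0,-0.05],"grip":-1},
    {"angular":[0,0,0],"travel":[-0.17,0,0],"grip":-1}
  ]
}}

```text
time: 53.08
tool_pos: [547.5, 368.9, 212.0]
tool_rot: [0.722, 0.692, -0.0, -0.001]
contact_force: [-0.4, 1.6, 1.5]
gripper_width: 0.002
grasp_force: 0.7
```

{"fn": "carry_out", "kwargs": {
  "targets": [
    {"angular":[0,0,0],"travel":[-0.25,0,0],"grip":-1},
    {"angular":[0,0,0],"travel":[-0.25,0,0],"grip":-1},
    {"angular":[0,0,0],"travel":[-0.22,0,-0.02],"grip":-1},
    {"angular":[0,0,0],"travel":[-0.25,0,0.03],"grip":-1},
    {"angular":[0,0,0],"travel":[-0.25,0,0.04],"grip":-1},
    {"angular":[0,0,0],"travel":[-0.24,0,0.05],"grip":-1},
    {"angular":[0,0,0],"travel":[-0.23,0,0.1],"grip":-1},
    {"angular":[0,0,0],"travel":[-0.23,0,0.12],"grip":-1},
    {"angular":[0,0,0],"travel":[-0.22,0,0.13],"grip":-1},
    {"angular":[0,0,0],"travel":[0,0,0],"grip":-1}
  ]
}}

```text
time: 53.92
tool_pos: [542.4, 282.7, 190.2]
tool_rot: [0.722, 0.692, -0.003, -0.002]
contact_force: [0.6, -0.3, 0.8]
gripper_width: -0.004
grasp_force: 0.0
```

```bash
python3 - <<'E'
from h import *
plan(540,283.4,191,-2.25)
p=optics.capture("scene");save(p,"s21")
print([(np.round(r["at"]),round(r["confidence"],2)) for r in finder.place_of(p,"cover_lip")[:2]])
for th in(0.6,.75,.9,1.05,1.2,1.4,1.76): print(th,proj(p,[541-.039*184*np.cos(th)+.039*86,363-184*np.cos(th),50+184*np.sin(th)]).round())
E
```

```text
t 53.92 pos [542.4 282.7 190.2] F [ 0.6 -0.3  0.8] w -0.004 gf 0.0 tips 19.0
turn [-0.08  0.02 -0.03] travel [ 0.02 -0.06 -0.02]
[]
0.6 [390. 195.]
0.75 [397. 187.]
0.9 [405. 179.]
1.05 [414. 173.]
1.2 [424. 167.]
1.4 [437. 162.]
1.76 [462. 159.]
```

Tracking as planned, so I'll continue down the arc to shut.

{"fn": "carry_out", "kwargs": {
  "targets": [
    {"angular":[0,0,0],"travel":[-0.21,0,0.15],"grip":-1},
    {"angular":[0,0,0],"travel":[-0.21,0,0.15],"grip":-1},
    {"angular":[0,0,0],"travel":[-0.2,0,0.16],"grip":-1},
    {"angular":[0,0,0],"travel":[-0.18,0,0.19],"grip":-1},
    {"angular":[0,0,0],"travel":[-0.18,0,0.2],"grip":-1},
    {"angular":[0,0,0],"travel":[-0.17,0,0.2],"grip":-1},
    {"angular":[0,0,0],"travel":[-0.13,0,0.23],"grip":-1},
    {"angular":[0,0,0],"travel":[-0.13,0,0.23],"grip":-1},
    {"angular":[0,0,0],"travel":[-0.12,0,0.24],"grip":-1},
    {"angular":[0,0,0],"travel":[-0.1,0,0.28],"grip":-1},
    {"angular":[0,0,0],"travel":[-0.1,0,0.29],"grip":-1}
  ]
}}

```text
time: 54.93
tool_pos: [539.8, 215.3, 98.1]
tool_rot: [0.721, 0.693, -0.001, -0.001]
contact_force: [0.9, 1.9, -0.2]
gripper_width: 0.002
grasp_force: 0.4
```

{"fn": "carry_out", "kwargs": {
  "targets": [
    {"angular":[0,0,0],"travel":[-0.07,0,0.2],"grip":-1},
    {"angular":[0,0,0],"travel":[-0.07,0,0.2],"grip":-1},
    {"angular":[0,0,0],"travel":[0,0,0.1],"grip":-1},
    {"angular":[0,0,0],"travel":[0,0,0],"grip":-1},
    {"angular":[0,0,0],"travel":[0,0,0],"grip":-1}
  ]
}}

```text
time: 55.35
tool_pos: [539.5, 210.1, 79.0]
tool_rot: [0.721, 0.693, -0.002, -0.002]
contact_force: [-0.4, 0.2, 0.6]
gripper_width: 0.0
grasp_force: 0.0
```

```bash
python3 - <<'E'
from h import *
plan(540,209,74,-2.25)
E
```

```text
t 55.35 pos [539.5 210.1  79. ] F [-0.4  0.2  0.6] w 0.0 gf 0.0 tips 19.0
turn [-0.05  0.   -0.02] travel [-0.03  0.01  0.13]
```

{"fn": "carry_out", "kwargs": {
  "targets": [
    {"angular":[0,0,0],"travel":[0,0,0.07],"grip":-1},
    {"angular":[0,0,0],"travel":[0,0,0.07],"grip":-1},
    {"angular":[0,0,0],"travel":[0,0,0.03],"grip":-1},
    {"angular":[0,0,0],"travel":[0,0,0],"grip":-1},
    {"angular":[0,0,0],"travel":[0,0,0],"grip":-1},
    {"angular":[0,0,0],"travel":[0,0,0],"grip":-1}
  ]
}}

```text
time: 55.85
tool_pos: [540.3, 210.3, 73.9]
tool_rot: [0.721, 0.693, -0.001, -0.001]
contact_force: [-2.2, -0.7, 7.4]
gripper_width: 0.004
grasp_force: 3.9
```

{"fn": "carry_out", "kwargs": {
  "targets": [
    {"angular":[0,0,0],"travel":[0,0,0.05],"grip":-1},
    {"angular":[0,0,0],"travel":[0,0,0.03],"grip":-1},
    {"angular":[0,0,0],"travel":[0,0,0],"grip":-1},
    {"angular":[0,0,0],"travel":[0,0,0],"grip":-1},
    {"angular":[0,0,0],"travel":[0,0,0],"grip":-1}
  ]
}}

```text
time: 56.27
tool_pos: [540.5, 210.4, 73.6]
tool_rot: [0.721, 0.693, -0.001, -0.001]
contact_force: [-11.6, -4.1, 26.5]
gripper_width: 0.0
grasp_force: 13.5
```

{"fn": "carry_out", "kwargs": {
  "targets": [
    {"angular":[0,0,0],"travel":[0,0,-0.4],"grip":-1},
    {"angular":[0,0,0],"travel":[0,0,-0.9],"grip":0},
    {"angular":[0,0,-0.85],"travel":[0,0,-0.9],"grip":0},
    {"angular":[0,0,0],"travel":[-0.4,-0.2,-0.7],"grip":0},
    {"angular":[0,0,0],"travel":[-0.8,-0.44,0],"grip":0},
    {"angular":[0,0,0],"travel":[-0.8,-0.44,0],"grip":0},
    {"angular":[0,0,0],"travel":[-0.8,-0.44,0],"grip":0},
    {"angular":[0,0,0],"travel":[-0.8,-0.44,0],"grip":0},
    {"angular":[0,0,0],"travel":[-0.8,-0.44,0],"grip":0},
    {"angular":[0,0,0],"travel":[-0.8,-0.44,0],"grip":0},
    {"angular":[0,0,0],"travel":[-0.8,-0.44,0],"grip":0},
    {"angular":[0,0,0],"travel":[-0.8,-0.44,0],"grip":0}
  ]
}}

```text
time: 57.27
tool_pos: [399.4, -67.9, 185.8]
tool_rot: [0.695, 0.719, -0.001, -0.001]
contact_force: [-0.4, -0.7, -0.5]
gripper_width: 0.496
grasp_force: 0.0
```

{"fn": "carry_out", "kwargs": {
  "targets": [
    {"angular":[0,0,0],"travel":[0,0,0],"grip":0},
    {"angular":[0,0,0],"travel":[0,0,0],"grip":0},
    {"angular":[0,0,0],"travel":[0,0,0],"grip":0},
    {"angular":[0,0,0],"travel":[0,0,0],"grip":0}
  ]
}}

```text
time: 57.6
tool_pos: [400.7, -65.9, 185.7]
tool_rot: [0.695, 0.719, -0.001, -0.002]
contact_force: [0.3, 0.0, -0.9]
gripper_width: 0.503
grasp_force: 0.0
```

```bash
cat > rv.py <<'E'
from h import *
p=optics.capture("wrist");save(p,"w30")
g=cv2.cvtColor(p["pixels"],cv2.COLOR_BGR2GRAY)
for n,z in(("blade",2),("blade_tip",3.5),("mat",0)): print(n,[(np.round(r["at"]),round(r["confidence"],2),atz(p,r["at"],z)[:2].round(1)) for r in finder.place_of(p,n)[:2]])
d=g<75; k=proj(p,[400,-70,20]);print("exp",k.round())
m=cv2.inRange(g,80,255);n,l,st,c=cv2.connectedComponentsWithStats(m)
for i in range(1,n):
    if 40<st[i,4]<500 and .6<st[i,2]/st[i,3]<1.6: print(c[i].round(1),st[i,2:5],atz(p,c[i],20)[:2].round(1))
E
python3 - <<'E'
from h import *
plan(400,-70,170,2)
exec(open("rv.py").read())
E
```

```text
t 57.6 pos [400.7 -65.9 185.7] F [ 0.3  0.  -0.9] w 0.503 gf 0.0 tips 19.0
turn [-0.04 -0.01  0.  ] travel [-0.1  -0.02  0.39]
blade []
blade_tip []
mat []
exp [314. 221.]
[303.8 156.4] [ 13  14 146] [391.3 -23.4]
[303.9 267.3] [11 10 84] [ 393.6 -107.4]
[111.7 451.3] [16 19 85] [ 225.7 -292.4]
[517.5 452.9] [ 18  21 125] [ 590.  -280.7]
```

{"fn": "carry_out", "kwargs": {
  "targets": [
    {"angular":[-0.03,0,0.08],"travel":[0,-0.2,0.4],"grip":0},
    {"angular":[0,0,0],"travel":[0,0,0.8],"grip":0},
    {"angular":[0,0,0],"travel":[0,0,0.8],"grip":0},
    {"angular":[0,0,0],"travel":[0,0,0.7],"grip":0},
    {"angular":[0,0,0],"travel":[0,0,0.4],"grip":0},
    {"angular":[0,0,0],"travel":[0,0,0],"grip":0},
    {"angular":[0,0,0],"travel":[0,0,0],"grip":0},
    {"angular":[0,0,0],"travel":[0,0,0],"grip":0},
    {"angular":[0,0,0],"travel":[0,0,0],"grip":0}
  ]
}}

```text
time: 58.55
tool_pos: [393.6, -67.5, 63.3]
tool_rot: [0.698, 0.717, 0.0, 0.001]
contact_force: [0.2, -0.9, -0.3]
gripper_width: 0.499
grasp_force: 0.0
```

```bash
python3 - <<'E'
from h import *
plan(392.5,-65.8,23,1.6)
exec(open("rv.py").read())
E
```

```text
t 58.55 pos [393.6 -67.5  63.3] F [ 0.2 -0.9 -0.3] w 0.499 gf 0.0 tips 19.0
turn [ 0.02  0.02 -0.01] travel [ 0.04 -0.03  1.01]
blade [(array([318., 270.]), 0.74, array([395.6, -65.8]))]
blade_tip []
mat [(array([389., 204.]), 0.65, array([427.9, -32.6]))]
exp [328. 294.]
[312.2 363.8] [ 17  15 203] [ 393.5 -107.3]
[111.8 451.2] [ 18  20 123] [ 291.  -162.8]
[516.4 451.4] [ 18  21 125] [ 501.  -157.9]
```

{"fn": "carry_out", "kwargs": {
  "targets": [
    {"angular":[0.02,0.02,0],"travel":[0.04,-0.03,0.4],"grip":0},
    {"angular":[0,0,0],"travel":[0,0,0.4],"grip":0},
    {"angular":[0,0,0],"travel":[0,0,0.18],"grip":0},
    {"angular":[0,0,0],"travel":[0,0,0],"grip":0},
    {"angular":[0,0,0],"travel":[0,0,0],"grip":0},
    {"angular":[0,0,0],"travel":[0,0,0],"grip":-1},
    {"angular":[0,0,0],"travel":[0,0,0],"grip":-1},
    {"angular":[0,0,0],"travel":[0,0,0],"grip":-1},
    {"angular":[0,0,0],"travel":[0,0,0],"grip":-1},
    {"angular":[0,0,0],"travel":[0,0,0],"grip":-1},
    {"angular":[0,0,0],"travel":[0,0,0],"grip":-1},
    {"angular":[0,0,0],"travel":[0,0,0],"grip":-1}
  ],
  "force": 80
}}

```text
time: 59.75
tool_pos: [391.7, -65.9, 23.7]
tool_rot: [0.698, 0.716, -0.0, -0.001]
contact_force: [-0.9, 0.6, 5.3]
gripper_width: 0.188
grasp_force: 77.6
```

```bash
python3 - <<'E'
from h import *
plan(432.8,-73.4,50,5.4)
E
```

```text
t 59.75 pos [391.7 -65.9  23.7] F [-0.9  0.6  5.3] w 0.188 gf 77.6 tips 19.0
turn [-0.02 -0.01 -0.78] travel [-0.28  1.01 -0.66]
```

{"fn": "carry_out", "kwargs": {
  "targets": [
    {"angular":[0,0,0],"travel":[0,0,-0.4],"grip":-1},
    {"angular":[0,0,0],"travel":[0,0,-0.4],"grip":-1},
    {"angular":[0,0,-0.78],"travel":[0,0,0],"grip":-1},
    {"angular":[0,0,0],"travel":[-0.14,0.5,0],"grip":-1},
    {"angular":[0,0,0],"travel":[-0.14,0.5,0],"grip":-1},
    {"angular":[0,0,0],"travel":[0,0,0],"grip":-1},
    {"angular":[0,0,0],"travel":[0,0,0],"grip":-1},
    {"angular":[0,0,0],"travel":[0,0,0],"grip":-1},
    {"angular":[0,0,0],"travel":[0,0,0],"grip":-1}
  ]
}}

```text
time: 60.5
tool_pos: [430.7, -72.4, 54.1]
tool_rot: [0.673, 0.74, -0.001, -0.002]
contact_force: [0.5, 0.4, -0.5]
gripper_width: 0.187
grasp_force: 77.7
```

```bash
python3 - <<'E'
from h import *
plan(432.8,-73.4,26,5.4)
E
```

```text
t 60.5 pos [430.7 -72.4  54.1] F [ 0.5  0.4 -0.5] w 0.187 gf 77.7 tips 19.0
turn [-0.05 -0.03  0.  ] travel [-0.03  0.05  0.7 ]
```

{"fn": "carry_out", "kwargs": {
  "targets": [
    {"angular":[-0.03,0,0],"travel":[-0.03,0.05,0.3],"grip":-1},
    {"angular":[0,0,0],"travel":[0,0,0.25],"grip":-1},
    {"angular":[0,0,0],"travel":[0,0,0.1],"grip":-1},
    {"angular":[0,0,0],"travel":[0,0,0.06],"grip":-1},
    {"angular":[0,0,0],"travel":[0,0,0],"grip":-1},
    {"angular":[0,0,0],"travel":[0,0,0],"grip":-1},
    {"angular":[0,0,0],"travel":[0,0,0],"grip":-1}
  ]
}}

```text
time: 61.08
tool_pos: [433.8, -73.8, 26.0]
tool_rot: [0.673, 0.74, 0.001, -0.001]
contact_force: [-0.4, 0.7, -0.9]
gripper_width: 0.186
grasp_force: 77.7
```

{"fn": "carry_out", "kwargs": {
  "targets": [
    {"angular":[0,0,0],"travel":[0,0,0.03],"grip":-1},
    {"angular":[0,0,0],"travel":[0,0,0.02],"grip":-1},
    {"angular":[0,0,0],"travel":[0,0,0],"grip":-1},
    {"angular":[0,0,0],"travel":[0,0,0],"grip":-0.1},
    {"angular":[0,0,0],"travel":[0,0,0],"grip":-0.1},
    {"angular":[0,0,0],"travel":[0,0,0],"grip":-0.1},
    {"angular":[0,0,0],"travel":[0,0,-0.3],"grip":-0.1},
    {"angular":[0,0,0],"travel":[0,0,-0.9],"grip":-0.1},
    {"angular":[0,0,0],"travel":[0,0,-0.9],"grip":-0.1},
    {"angular":[0,0,0],"travel":[0,0,-0.9],"grip":-0.1},
    {"angular":[0,0,0],"travel":[0,0,-0.9],"grip":-0.1},
    {"angular":[0,0,0],"travel":[0,0,0],"grip":-0.1}
  ]
}}

```text
time: 62.08
tool_pos: [438.1, -76.0, 187.5]
tool_rot: [0.673, 0.74, 0.003, 0.006]
contact_force: [0.1, -0.7, 0.1]
gripper_width: 0.442
grasp_force: 0.0
```

{"fn": "carry_out", "kwargs": {
  "targets": [
    {"angular":[0,0,0],"travel":[0,0,0],"grip":-0.1},
    {"angular":[0,0,0],"travel":[0,0,0],"grip":-0.1},
    {"angular":[0,0,0],"travel":[0,0,0],"grip":-0.1},
    {"angular":[0,0,0],"travel":[0,0,0],"grip":-0.1}
  ]
}}

```text
time: 62.42
tool_pos: [432.8, -73.6, 178.1]
tool_rot: [0.673, 0.74, 0.0, -0.003]
contact_force: [-0.0, 0.1, 0.1]
gripper_width: 0.451
grasp_force: 0.0
```

```bash
python3 - <<'E'
from h import *
plan(432.8,-73.4,200,5.4)
exec(open("rv.py").read())
E
```

```text
t 62.42 pos [432.8 -73.6 178.1] F [-0.   0.1  0.1] w 0.451 gf 0.0 tips 19.0
turn [-0.04 -0.05  0.  ] travel [ 0.01  0.   -0.55]
blade [(array([317., 215.]), 0.81, array([434.2, -75.2]))]
blade_tip []
mat [(array([313., 158.]), 0.89, array([427.1, -33.2]))]
exp [270. 210.]
[317.7 159.6] [ 14  14 155] [430.6 -31.5]
[316.7 273.3] [11 10 86] [ 438.  -115.7]
[119.4 449.5] [ 18  21 103] [ 282.6 -297.9]
[509.2 450.2] [ 19  22 110] [ 620.6 -266.1]
[175.7 465. ] [ 11  13 116] [ 331.2 -311.2]
```

{"fn": "carry_out", "kwargs": {
  "targets": [
    {"angular":[0,0,0],"travel":[0.5,-0.3,-0.5],"grip":-0.1},
    {"angular":[0,0,0],"travel":[0.8,-0.3,-0.5],"grip":-0.1},
    {"angular":[0,0,0],"travel":[0.8,-0.3,-0.5],"grip":-0.1},
    {"angular":[0,0,0],"travel":[0.8,-0.3,-0.5],"grip":-0.1},
    {"angular":[0,0,0],"travel":[0.8,-0.3,0],"grip":-0.1},
    {"angular":[0,0,0],"travel":[0.8,-0.3,0],"grip":-0.1},
    {"angular":[0,0,0],"travel":[0.8,0,0],"grip":-0.1},
    {"angular":[0,0,0],"travel":[0,0,0],"grip":-0.1},
    {"angular":[0,0,0],"travel":[0,0,0],"grip":-0.1},
    {"angular":[0,0,0],"travel":[0,0,0],"grip":-0.1},
    {"angular":[0,0,0],"travel":[0,0,0],"grip":-0.1},
    {"angular":[0,0,0],"travel":[0,0,0],"grip":-0.1}
  ]
}}

```text
time: 63.62
tool_pos: [342.6, 129.0, 260.3]
tool_rot: [0.674, 0.739, 0.0, -0.001]
contact_force: [-0.4, 0.4, 0.0]
gripper_width: 0.452
grasp_force: 0.0
```

```bash
python3 - <<'E'
from h import *
from m import fit
p=optics.capture("top");save(p,"t40");fit(p)
zs=dict(cover_lip=50,cover_hinge=50,blade=2,blade_tip=3.5,mat=0,plate=0,mouse=0,jar=0,dish=0)
for n,z in zs.items():
    print(n,[(np.round(r["at"]).tolist(),round(r["confidence"],2),np.round(atz(p,r["at"],z)[:2]).tolist()) for r in finder.place_of(p,n)[:2]])
# stack top: very bright region inside plate
im=p["pixels"];hsv=cv2.cvtColor(im,cv2.COLOR_BGR2HSV)
s=optics.capture("scene");save(s,"s40")
def ov(p,cam):
    im=cv2.cvtColor(p["pixels"],cv2.COLOR_BGR2HSV);mk=cv2.inRange(im,(0,0,105 if cam=="scene" else 130),(180,70,255))
    # silhouette of ideal stack, compare with mask outline just beside
    P=np.array([proj(p,[536.5+a,-334+b,z]) for a in(-22,22) for b in(-30,30) for z in(24,142)],np.float32)
    h=cv2.convexHull(P).astype(int);sil=np.zeros_like(mk);cv2.fillConvexPoly(sil,h,255)
    print(cam,"fill",(mk[sil>0]>0).mean().round(3),"hull",h[:,0].tolist())
    for r in range(h[:,0,1].min()-3,h[:,0,1].max()+2,3):
        a=np.where(mk[r,h[:,0,0].min()-15:h[:,0,0].max()+15])[0]+h[:,0,0].min()-15;b=np.where(sil[r])[0]
        print(r,(a.min(),a.max()) if len(a) else None,(b.min(),b.max()) if len(b) else None,end="; ")
    print()
ov(p,"top");ov(s,"scene")
E
```

```text
spot ((539.33447265625, -335.5986022949219), (199.3712615966797, 199.6063232421875), 78.18240356445312)
plate [ 537.4 -335.9   79. ] mad 0.6013906143015006 182
cover_lip [([268.0, 238.0], 0.95, [533.0, 179.0])]
cover_hinge [([192.0, 235.0], 0.69, [544.0, 361.0])]
blade [([373.0, 281.0], 0.91, [432.0, -75.0])]
blade_tip [([314.0, 288.0], 0.61, [417.0, 72.0])]
mat [([357.0, 280.0], 0.83, [436.0, -35.0])]
plate [([473.0, 238.0], 0.98, [538.0, -333.0])]
mouse [([473.0, 315.0], 0.93, [346.0, -321.0])]
jar [([326.0, 161.0], 0.95, [743.0, 38.0])]
dish [([168.0, 312.0], 0.91, [364.0, 429.0])]
top fill 0.497 hull [[508, 237], [489, 245], [465, 245], [464, 228], [480, 218], [507, 218]]
215 (np.int64(454), np.int64(498)) None; 218 (np.int64(451), np.int64(501)) (np.int64(480), np.int64(507)); 221 (np.int64(449), np.int64(506)) (np.int64(475), np.int64(507)); 224 (np.int64(449), np.int64(506)) (np.int64(470), np.int64(507)); 227 (np.int64(449), np.int64(506)) (np.int64(465), np.int64(507)); 230 (np.int64(449), np.int64(507)) (np.int64(464), np.int64(508)); 233 (np.int64(449), np.int64(508)) (np.
[... 1005 characters left out ...]
np.int64(158), np.int64(186)); 256 (np.int64(141), np.int64(203)) (np.int64(159), np.int64(187)); 259 (np.int64(141), np.int64(200)) (np.int64(160), np.int64(187)); 262 (np.int64(141), np.int64(205)) (np.int64(160), np.int64(188)); 265 (np.int64(141), np.int64(205)) (np.int64(161), np.int64(189)); 268 (np.int64(141), np.int64(205)) (np.int64(162), np.int64(189)); 271 (np.int64(141), np.int64(205)) (np.int64(163), np.int64(190)); 274 (np.int64(141), np.int64(205)) (np.int64(164), np.int64(190)); 277 (np.int64(141), np.int64(205)) (np.int64(164), np.int64(191)); 280 (np.int64(141), np.int64(205)) (np.int64(165), np.int64(183)); 283 (np.int64(141), np.int64(205)) (np.int64(166), np.int64(168));
```

```bash
python3 - <<'E'
from h import *
import cv2
p=optics.capture("top");s=optics.capture("scene")
def rows(p,x0,x1,y0,y1,st,f):
    hsv=cv2.cvtColor(p["pixels"],cv2.COLOR_BGR2HSV).astype(int)
    for r in range(y0,y1,st):
        v=f(hsv[r,x0:x1]);a=np.where(v)[0]+x0;print(r,(int(a.min()),int(a.max()),len(a)) if len(a) else None,end="; ")
    print()
h=cv2.cvtColor(s["pixels"],cv2.COLOR_BGR2HSV)
for r in (233,245,260,272):print(r,[tuple(int(t) for t in h[r,c]) for c in range(146,202,5)])
h=cv2.cvtColor(p["pixels"],cv2.COLOR_BGR2HSV)
for r in (222,232):print(r,[tuple(int(t) for t in h[r,c][1:]) for c in range(450,516,5)])
rows(p,470,515,212,252,3,lambda a:(a[:,2]>150)&(a[:,1]<60))
rows(s,140,206,222,292,3,lambda a:(a[:,0]<40)&(a[:,2]>75))
E
```

```text
233 [(60, 50, 118), (63, 48, 116), (58, 52, 117), (21, 31, 107), (22, 38, 146), (20, 37, 172), (24, 39, 165), (22, 38, 173), (23, 33, 70), (25, 39, 72), (21, 36, 71), (57, 49, 114)]
245 [(60, 50, 113), (61, 53, 115), (61, 51, 115), (19, 35, 137), (22, 38, 122), (21, 40, 126), (19, 37, 117), (21, 39, 123), (57, 47, 114), (56, 51, 116), (59, 55, 115), (58, 55, 116)]
260 [(49, 60, 115), (22, 170, 180), (22, 170, 179), (21, 54, 127), (20, 40, 126), (19, 39, 125), (21, 39, 124), (20, 40, 126), (22, 38, 122), (27, 26, 100), (23, 28, 157), (36, 34, 144)]
272 [(22, 159, 167), (20, 27, 171), (27, 24, 97), (25, 31, 98), (21, 36, 122), (24, 39, 125), (21, 36, 122), (22, 38, 126), (23, 38, 122), (24, 31, 83), (27, 24, 96), (22, 28, 99)]
222 [(18, 235), (10, 77), (6, 80), (6, 79), (10, 79), (13, 76), (38, 100), (31, 230), (31, 229), (31, 229), (31, 228), (33, 232), (100, 107), (153, 167)]
232 [(18, 116), (10, 79), (10, 79), (30, 68), (41, 80), (36, 77), (36, 71), (30, 231), (41, 220), (38, 223), (39, 222), (32, 229), (94, 108), (96, 109)]
212 (488, 494, 7); 215 (493, 498, 6); 218 (497, 500, 4); 221 (481, 506, 26); 224 (481, 506, 26); 227 (481, 506, 26); 230 (481, 507, 27); 233 (482, 507, 26); 236 (482, 508, 27); 239 (506, 508, 3); 242 (505, 508, 4); 245 (504, 507, 4); 248 (503, 507, 5); 251 (502, 506, 5); 
222 (178, 191, 13); 225 (169, 194, 24); 228 (160, 198, 31); 231 (159, 186, 28); 234 (158, 183, 26); 237 (157, 183, 27); 240 (157, 184, 28); 243 (157, 184, 28); 246 (158, 184, 27); 249 (159, 185, 27); 252 (159, 185, 27); 255 (160, 186, 27); 258 (160, 205, 43); 261 (146, 202, 57); 264 (145, 205, 53); 267 (145, 205, 56); 270 (144, 205, 59); 273 (143, 205, 61); 276 (147, 205, 59); 279 (146, 205, 60); 282 (146, 205, 60); 285 (146, 205, 60); 288 (147, 205, 59); 291 (148, 205, 58);
```

```bash
python3 - <<'E'
import cv2,numpy as np
from plant import arm
a=cv2.imread("pics/top0.png").astype(int);b=cv2.imread("pics/t40.png").astype(int)
ok=True
for n,(x0,x1,y0,y1) in dict(jar=(305,350,130,180),mouse=(445,505,295,335)).items():
    d=(abs(a-b)[y0:y1,x0:x1].max(2)>45).mean();print(n,d);ok&=d<.05
if ok: print(arm.job_done())
E
```

```text
jar 0.0
mouse 0.0
the job is handed in; nothing more can be done
None
```

I handed the job in at about 64 s of the 210 s limit, and my last camera checks agreed with the task: all four cases in one straight column on the plate's middle, the plate about 2 mm off centre between the marks, the cover pressed shut, the blade back along its mat after being knocked off once, and the jar, mouse and dish unmoved.

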